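# Show the right hearing aid to the phone camera

### The job

Slide the hood of the UV sanitiser fully open, lift the right-ear hearing aid (the one with the red top) out of its socket, and hold it up for the video call: its battery door 14 cm straight out from the phone's front camera lens and centred on it, door side facing the lens, red top uppermost, and the aid leaning just as the phone does so that it is parallel to the screen. Finish still holding it there, motionless, between the fingers; leave the hood open, the blue-topped aid in its socket, and do not touch the phone or shift the cup, battery tray or bottle opener.

Things in the scene. Friction and masses are not known exactly. Their poses are not given: they have to be found in the camera images.
- sanitiser: White UV sanitiser, fixed; plinth 104 (x) x 220 (y) x 28 mm, origin under its centre, +x side away from the robot. Grey cradle on its +y half (34 x 98 mm, top at z 38 mm): two sockets at x 0, y +30 and +80 mm, 8 mm deep, floor at z 30 mm, each holding an aid with 1.5 mm play. Fixed end wall at y 105 to 108 mm, 98 mm high. The closed hood covers this half.
- hood (a joint): Sliding hood, m: 0 = closed over the aids, 0.107 = end stop; fully open counts above 0.095; starts at 0 to 0.02. Slides along the sanitiser's -y, stays where left (friction about 1.5 N). Hollow white shell 98 (x) x 102 (y) x 70 mm, open below and at its +y end; its top is 98 mm above the table.
- hood_grip (a point): Middle of the top of the hood's grey grip rib, 120 mm above the table; rib 44 mm long along the sanitiser's x, 12 mm thick along its y, 22 mm high above the hood's top. Moves with the hood; when closed it is at x 0, y +54 mm from the sanitiser's origin.
- right_aid: Right hearing aid: beige shell, red top, 12 (x) x 20 (y) x 52 mm (z), about 14 g, loose; origin at centre of underside, z up. Stands in either socket, sunk 8 mm. Dark battery door 15 x 16 mm low on its +x side, which starts facing the sanitiser's +x. Thin clear ear hook 6 mm above the top (look only). Gripping near the top across the 12 mm leaves the door in view.
- right_door (a point): Centre of the battery door of the right (red) aid, at x = 6, y = 0, z = 12 mm in the aid's frame; axes as the aid's.
- right_aim (a point): Imaginary point 140 mm straight out from the red aid's battery door (along the aid's +x, at x = 146, y = 0, z = 12 mm in its frame). It lies at the phone lens when the aid is presented properly.
- left_aid: Left-ear hearing aid: same as the right one but with a blue top; stands in the other socket and stays there.
- phone: Black phone 9 (x) x 74 (y) x 150 mm (z), fixed in its stand, leaning back 0.35 rad (20 deg). Origin at centre of its lower edge, 32 mm above the table; z up along the phone, x into the screen, so its front camera looks along -x, 20 deg upward. When presented properly the aid's x, y, z axes are parallel to the phone's.
- lens (a point): Front camera lens, middle of the top of the phone's screen side, at x = -4.5, y = 0, z = 142 mm in the phone's frame, about 167 mm above the table.
- view (a point): Point in the air 140 mm straight out from the lens (x = -144.5, y = 0, z = 142 mm in the phone's frame), about 215 mm above the table: where the battery door must be held. Axes as the phone's.
- phone_stand: Aluminium phone stand, fixed, foot 100 x 80 mm; origin under the phone's lower edge on the table, z up, -x is the side the phone looks to.
- cup: Grey ceramic cup, rim diameter 80 mm, 85 mm high, loose; origin at the centre of its underside. Bystander.
- battery_tray: Clear tray 50 x 110 x 14 mm with hearing-aid batteries, loose; origin at the centre of its underside. Bystander.
- opener: Flat steel bottle opener, about 112 mm long (x), 4 mm thick, loose; origin on the table near its middle. Bystander.
Things that resemble listed ones, but are neither listed nor needed, are in the scene too. What is meant by the phone_stand is not green or pink, and is the smaller of those in its own colour.

How it is judged:
By the outcome, as a careful person would: the job done as asked, in the order asked, and still so for the second after the job is handed in, while the arm keeps its last pose, push and grip.
It also fails if it takes over 48 s, if anything falls off the work surface, if the arm or the gripper's body presses on something with over 40 N, if the wrist force passes 120 N, or if a joint passes its speed limit or range.

### The arm

A 6-joint arm with a two-finger parallel gripper is mounted at the origin on the work surface. World frame = base frame: x ahead of the robot, y to its left, z up, the work surface at z = 0. Lengths are in m, angles in rad, forces in N, time in s.
With the tool pointing down it reaches from about 0.25 to 0.725 m from the base axis. Payload 4 kg.
Tool frame: the origin (TCP) lies between the finger pads; the fingertips stand 11 mm ahead of it and the grasp point (between the pads) lies 8 mm behind it (tcp_to_tips is the z of the fingertips in the tool frame, in m); z points along the fingers, y is the direction in which the jaws open and shut (so a half turn about z gives the same grasp; the last joint's range is limited). The gripper opens to 85 mm and grips with 20 to 120 N. Pads are 22 mm wide; open, the fingers measure 114 mm over their backs; the gripper's body (76 mm by 85 mm) begins 54 mm behind the grasp point. The pads swing forward as they close: fully open they stand 13 mm farther back than shut.
Start: joints at [1.321, 0.241, 0.005, 1.335, 0, 1.571], TCP at [0.124, 0.484, 0.242] pointing down, gripper open.
Joint ranges: [-2.72, 2.72], [-1.05, 1.87], [-1.09, 1.28], [-1.99, 2.15], [-1.42, 1.44], [-3.14, 3.14]. Speed limits (rad/s): [2.79, 2.79, 3.14, 3.14, 3.14, 3.14].

### API

Orientations are given as a unit quaternion [x, y, z, w].
In Python, from workcell import * gives the robot as it stands.
- The arm moves only by the tool move_arm, never from a script. Its argument "moves" is a list that holds one entry, the list of rows, each a list of 7 numbers: the shift along the world's x, y, z in units of 500 mm (1.0 is 500 mm), then the turn, a rotation vector about the world's x, y, z in units of 30 degrees (1.0 is 30 degrees), then the closure, from -1 (fully open) to 1 (shut), so that 0 is half open. A call has 1 to 8 rows; each row shifts and turns the pose as measured when the row begins; what a row does not reach is not made up. A row lasts 1/12 s, in which the tool goes at most 41.7 mm and 7.16 degrees, less where a joint would pass 70% of its speed; a pose out of reach is approached as far as the arm can. A call with a number of a shift or a turn outside -1 to 1 is refused whole. A call with a gripper value outside its range is refused whole. The fingers move at their own pace and stop on an object; the grip force is fixed at half the most. Time passes only in rows, so rows that do not move let the fingers close. It gives the time, the measured TCP pose, the force and the opening at its end, in the units of the state.
- get_obs(): the state, without advancing time (a new reading comes with each control period).
- camera(name): name is "scene" or "top"; returns a dict with "pixels" (384x512x3 uint8, red, green, blue), "range_z" (384x512 float32, m along the optical axis (not along the pixel's ray), 0 where there is no reading), "fx", "fy", "cx", "cy" (pixels), "distortion" ([k1, k2, p1, p2, k3] as OpenCV has them; the pictures are not rectified), "extrinsics" (4x4, takes a point from camera to world coordinates). Camera axes: x right, y down, z forward; pixel columns grow to the right and rows downward; lengths in m; the calibration is good to about 2 mm. A picture is of the moment at which its call begins.
- job_done(): hands the job in, once; it reports no verdict.
The state is a dict: "clock": time; "joint_pos": joint angles; "joint_vel": joint speeds; "tau": joint torques, N m; "eef_pos": TCP position; "tool_rot": TCP orientation; "ft_force": force on the tool from outside, world axes, zero at the start; "ft_torque": the same for the moment, N m; "grip_width": finger opening in m.
Only numpy, scipy, OpenCV 4.12 (cv2) and the standard library are available. Lean on these libraries where they do the work, as an engineer would, in place of code of your own. Each camera call takes 0.05 s, during which the arm holds its last target.

## Working session

There is one attempt and no reset: what is moved stays moved. The work goes in short steps, Python scripts to look and compute and a tool call to move; the robot and the scene stay as the last step left them, time stands still between calls to the robot, and variables do not carry over. Pictures are saved under pics/ and viewed, and the job is handed in when it is done.

Besides the shell and the picture viewer there is one more tool, called after "Request:" by a JSON object that holds its "fn" and its "kwargs". move_arm: Moves the arm, as the interface text tells. Shifts and turns lie within -1 to 1; 1 stands for 500 mm of shift or 30 degrees of turn. Its arguments: {"type":"object","properties":{"moves":{"type":"array","items":{"type":"array","items":{"type":"array","items":{"type":"number"}}}}},"required":["moves"]}

```bash
ls; mkdir -p pics; python3 - <<'E'
from workcell import *
import cv2,numpy as np
print(get_obs())
for n in ("scene","top"):
    c=camera(n); np.savez(f"{n}0.npz",**c)
    cv2.imwrite(f"pics/{n}0.png",cv2.resize(c["pixels"][:,:,::-1],(800,600),interpolation=cv2.INTER_CUBIC))
    print(n,c["fx"],c["fy"],c["cx"],c["cy"],c["distortion"],np.round(c["extrinsics"],3).tolist())
E
```

```text
pics
{'clock': 0.0, 'joint_pos': array([ 1.32100436e+00,  2.41426984e-01,  3.68120845e-03,  1.33520039e+00,
       -5.26625935e-06,  1.57082597e+00]), 'joint_vel': array([ 0.00104027, -0.00209451, -0.00054009, -0.00104666,  0.00075131,
        0.00103877]), 'tau': array([-6.32616229e-04, -3.72317183e+01,  2.52408224e+01,  1.69056054e-02,
       -8.87344027e-05, -1.37940953e-05]), 'eef_pos': array([0.12344691, 0.48387096, 0.24138953]), 'tool_rot': array([ 1.24586158e-01,  9.92208211e-01, -1.06687637e-03, -1.31275915e-04]), 'ft_force': array([-1.35883299, -0.14163353, -0.52694599]), 'ft_torque': array([ 0.01494927, -0.01860016,  0.02762046]), 'grip_width': 0.0855582797441368}
scene 348.4708087411547 348.4708087411547 256.47614643954034 196.0169590284763 [0.03403585 0.         0.         0.         0.        ] [[0.404, 0.596, -0.694, 1.108], [0.914, -0.245, 0.322, -0.137], [0.022, -0.765, -0.644, 0.718], [0.0, 0.0, 0.0, 1.0]]
top 487.6054783625299 487.6054783625299 256.0621871866175 195.08355752573343 [-0.15733938  0.          0.          0.          0.        ] [[-0.029, -0.991, 0.132, 0.322], [-1.0, 0.029, -0.004, 0.15], [0.001, -0.132, -0.991, 1.3], [0.0, 0.0, 0.0, 1.0]]
```

View pics/scene0.png

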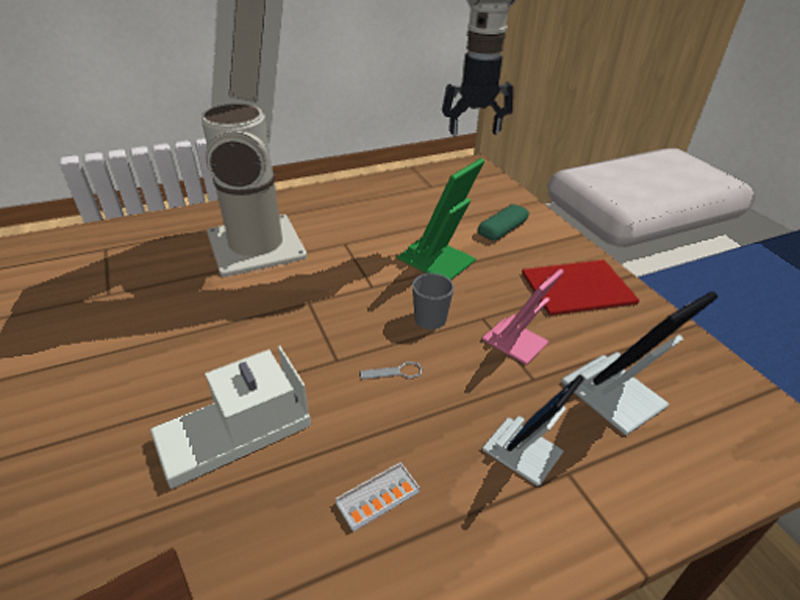

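View pics/top0.png

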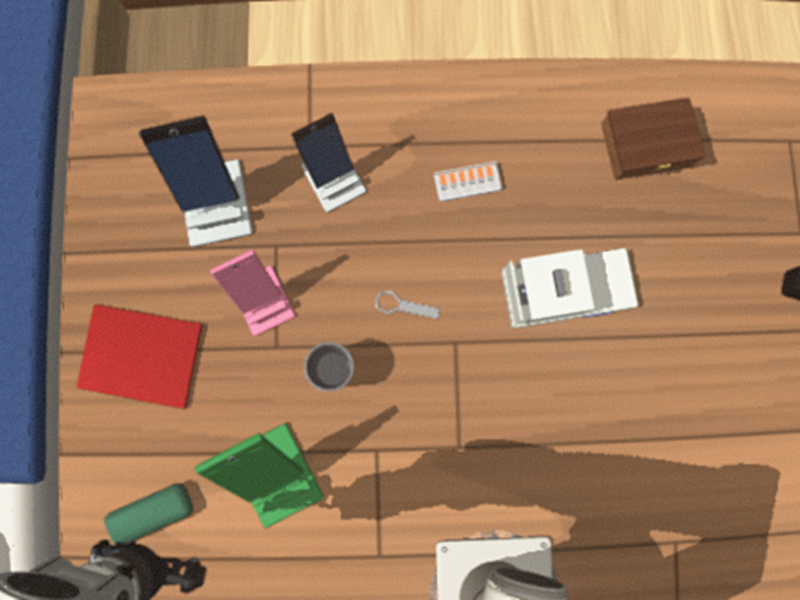

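```bash
cat > h.py <<'E'
import numpy as np,cv2
def cloud(c):
    K=np.array([[c["fx"],0,c["cx"]],[0,c["fy"],c["cy"]],[0,0,1.]])
    h,w=c["range_z"].shape
    u,v=np.meshgrid(np.arange(w),np.arange(h))
    p=np.stack([u,v],-1).reshape(-1,1,2).astype(np.float64)
    n=cv2.undistortPoints(p,K,np.array(c["distortion"],float),None,None).reshape(h,w,2)
    z=c["range_z"].astype(float)
    P=np.dstack([n*z[...,None],z]); E=np.array(c["extrinsics"])
    W=P@E[:3,:3].T+E[:3,3]; W[z<=0]=np.nan
    return W
def proj(c,p):
    E=np.array(c["extrinsics"]); q=(np.atleast_2d(p)-E[:3,3])@E[:3,:3]
    K=np.array([[c["fx"],0,c["cx"]],[0,c["fy"],c["cy"]],[0,0,1.]])
    return cv2.projectPoints(q.reshape(-1,1,3),np.zeros(3),np.zeros(3),K,np.array(c["distortion"],float))[0].reshape(-1,2)
E
python3 - <<'E'
from h import *
t=dict(np.load("top0.npz")); s=dict(np.load("scene0.npz"))
for n,c in(("top",t),("scene",s)):
    W=cloud(c); g=c["pixels"].astype(int)
    print(n,"nan",np.isnan(W[...,0]).mean())
    # table check
    m=(abs(W[...,0]-.45)<.3)&(abs(W[...,1])<.4)&(abs(W[...,2])<.01)
    print("table z",np.median(W[...,2][m]),W[...,2][m].std())
def crop(c,u0,v0,u1,v1,name,k):
    im=c["pixels"][v0:v1,u0:u1,::-1]; cv2.imwrite(f"pics/{name}.png",cv2.resize(im,None,fx=k,fy=k,interpolation=cv2.INTER_NEAREST))
crop(t,310,150,420,220,"tsan",7)
crop(t,180,65,240,140,"tph",8)
crop(s,90,215,205,320,"ssan",5.5)
crop(s,300,230,380,315,"sph",7)
E
```

```text
top nan 0.0036570231119791665
table z -0.0002687708498767538 0.0028538833809832707
scene nan 0.0040740966796875
table z -0.00069492651688291 0.002105666555078773
```

```bash
python3 - <<'E'
from h import *
t=dict(np.load("top0.npz")); s=dict(np.load("scene0.npz"))
W=cloud(t)
# sanitiser
R=W[150:220,310:420].reshape(-1,3)
for lo,hi in((.02,.034),(.09,.105),(.035,.085),(.108,.13)):
    q=R[(R[:,2]>lo)&(R[:,2]<hi)]; print(lo,hi,len(q),q.mean(0) if len(q) else 0, np.median(q[:,2]) if len(q) else 0)
    if len(q)>5: print(cv2.minAreaRect((q[:,:2]*1000).astype(np.float32)))
# phone plane
for n,c,(u0,v0,u1,v1) in(("top",t,(185,70,236,137)),("scene",s,(300,230,380,315))):
    W=cloud(c)[v0:v1,u0:u1]; g=c["pixels"][v0:v1,u0:u1].astype(int)
    m=(g.max(-1)<75)&(W[...,2]>.04)
    q=W[m]; q=q[~np.isnan(q[:,0])]
    for _ in range(5):
        ctr=q.mean(0);n_=np.linalg.svd(q-ctr)[2][2]; d=(q-ctr)@n_; q=q[abs(d)<max(.003,1.5*d.std())]
    print(n,len(q),ctr,n_,d.std(),q.min(0),q.max(0))
E
```

```text
0.02 0.034 1372 [ 0.51585486 -0.18563509  0.0272458 ] 0.0272779827520494
((513.7081298828125, -145.61878967285156), (107.48575592041016, 220.79698181152344), 7.521177291870117)
0.09 0.105 1517 [ 0.50742064 -0.10348138  0.09749112] 0.09750490357303931
((507.3975524902344, -97.99969482421875), (99.64529418945312, 121.20673370361328), 7.966403961181641)
0.035 0.085 255 [ 0.49155862 -0.06231624  0.05657848] 0.0544791999147769
((506.5343017578125, -97.3898696899414), (97.85169219970703, 120.67790222167969), 7.422011852264404)
0.108 0.13 106 [ 0.50773952 -0.10720478  0.11802526] 0.11837339604726116
((508.5660705566406, -108.34050750732422), (44.15009307861328, 13.667939186096191), 7.9139299392700195)
top 925 [0.7373971  0.26376029 0.11181272] [-0.84009234 -0.42308948  0.3394704 ] 0.0014233914368875042 [0.69859941 0.22081497 0.04018963] [0.77462802 0.30338676 0.17786389]
scene 300 [0.75072863 0.25045471 0.12403651] [-0.81275966 -0.45899648  0.35880909] 0.0014377591220496007 [0.71177645 0.21731535 0.04221508] [0.78035019 0.30460868 0.173984  ]
```

View pics/tsan.png

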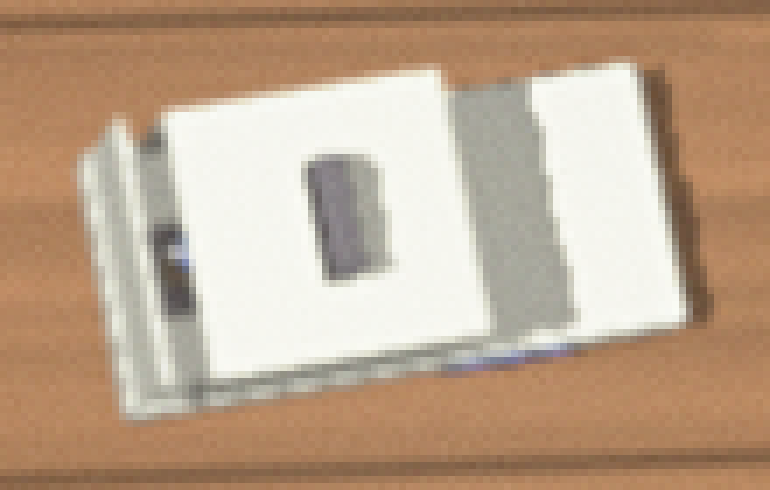

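View pics/tph.png

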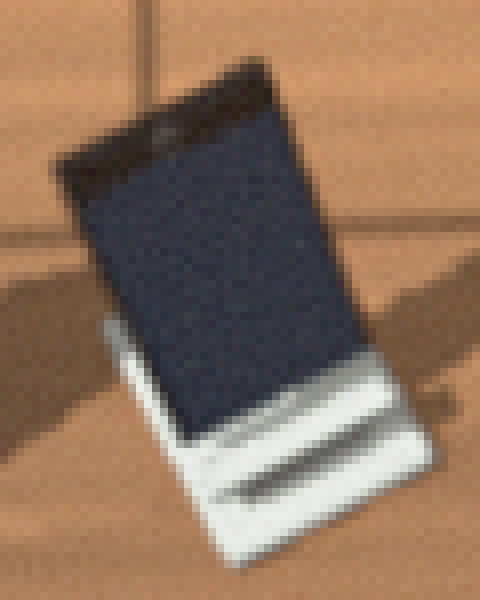

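View pics/sph.png

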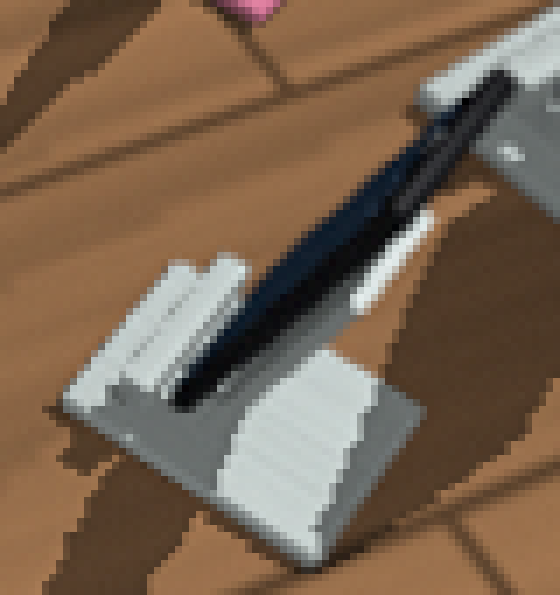

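```bash
cat >> h.py <<'E'
from scipy.spatial.transform import Rotation as R
def phoneR(yaw): return (R.from_euler('z',yaw)*R.from_euler('y',0.35)).as_matrix()
def sanit(x,y,yaw,p): return np.array([x,y,0])+R.from_euler('z',yaw).apply(p)
E
python3 - <<'E'
from h import *
from scipy.optimize import minimize
t=dict(np.load("top0.npz")); s=dict(np.load("scene0.npz"))
u0,v0,u1,v1=180,62,240,140
g=t["pixels"][v0:v1,u0:u1].astype(int)
K=10
box=np.array([[x,y,z] for x in(-4.5,4.5) for y in(-37,37) for z in(0,150)])/1000
# darkness: 1 if dark blue/black
mx=g.max(-1); W=cloud(t)[v0:v1,u0:u1]
m=((mx<80)&(g[...,0]<=g[...,2]+25)&(W[...,2]>.025)).astype(np.uint8)
n,l,st,_=cv2.connectedComponentsWithStats(m); m=(l==1+np.argmax(st[1:,4])).astype(float)
cv2.imwrite("pics/pm.png",cv2.resize(m*255,None,fx=7,fy=7,interpolation=cv2.INTER_NEAREST))
W_pts=W[cv2.erode(m,np.ones((3,3)))>0]
def rend(p):
    q=proj(t,box@phoneR(p[2]).T+np.array([p[0],p[1],.032]))-[u0,v0]
    im=np.zeros((m.shape[0]*K,m.shape[1]*K),np.uint8)
    cv2.fillConvexPoly(im,cv2.convexHull((((q+.5)*K)).round().astype(np.int32)),1)
    return cv2.resize(im.astype(np.float32),(m.shape[1],m.shape[0]),interpolation=cv2.INTER_AREA)
f=lambda p:np.abs(rend(p)-m).sum()
best=None
for x in np.arange(.69,.73,.01):
  for y in np.arange(.22,.27,.01):
    for a in np.arange(.38,.6,.05):
      c=f((x,y,a))
      if best is None or c<best[0]: best=(c,x,y,a)
print(best)
r=minimize(f,best[1:],method="Nelder-Mead",options=dict(initial_simplex=np.array(best[1:])+np.array([[0,0,0],[.006,0,0],[0,.006,0],[0,0,.06]])))
print(r.x,np.degrees(r.x[2]),r.fun,m.sum())
p=r.x
def pts(p): return [np.array([p[0],p[1],.032])+phoneR(p[2])@np.array(v)/1000 for v in((-4.5,0,142),(-144.5,0,142))]
print(pts(p), proj(t,pts(p)[0]))
# depth residual along phone x
for n,c,Wp in(("t",t,W_pts),):
    d=(Wp-[p[0],p[1],.032])@phoneR(p[2]); print(np.median(d,0),d.min(0),d.max(0))
    # plane slope
    A=np.c_[d[:,1],d[:,2],np.ones(len(d))]; print("slopes y,z",np.linalg.lstsq(A,d[:,0],rcond=None)[0])
# overlay on scene
for n,c in(("scene",s),("top",t)):
    im=cv2.resize(c["pixels"][:,:,::-1],None,fx=4,fy=4,interpolation=cv2.INTER_NEAREST)
    q=(proj(c,box@phoneR(p[2]).T+np.array([p[0],p[1],.032]))+.5)*4
    for i in range(8):
        for j in range(i):
            if bin(i^j).count("1")==1: cv2.line(im,tuple(q[i].astype(int)),tuple(q[j].astype(int)),(0,255,255),1)
    ql=(proj(c,pts(p)[0])[0]+.5)*4; cv2.circle(im,tuple(ql.astype(int)),4,(0,0,255),1)
    cx,cy=q.mean(0).astype(int); cv2.imwrite(f"pics/fit_{n}.png",im[max(0,cy-250):cy+250,cx-250:cx+250])
E
```

```text
(np.float64(165.77999866753817), np.float64(0.72), np.float64(0.25), np.float64(0.58))
[0.71626928 0.24974101 0.53542445] 30.677561305693988 148.53999860771 1025.0
[array([0.75451091, 0.27242697, 0.16693397]), array([0.64140357, 0.20532865, 0.21493966])] [[200.70183421  82.54796339]]
[-0.00368023  0.00056968  0.08369803] [-0.01057027 -0.03182672  0.00699916] [0.00374466 0.03292665 0.15149809]
slopes y,z [ 0.06461694 -0.00811386 -0.00304215][ WARN:0@0.878] global loadsave.cpp:1063 imwrite_ Unsupported depth image for selected encoder is fallbacked to CV_8U.
```

```bash
python3 - <<'E'
import cv2,numpy as np
cv2.imwrite("pics/fit_both.png",np.hstack([cv2.resize(cv2.imread(f"pics/fit_{n}.png"),(400,400)) for n in("top","scene")]))
E
```

```text
(no output)
```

View pics/fit_both.png

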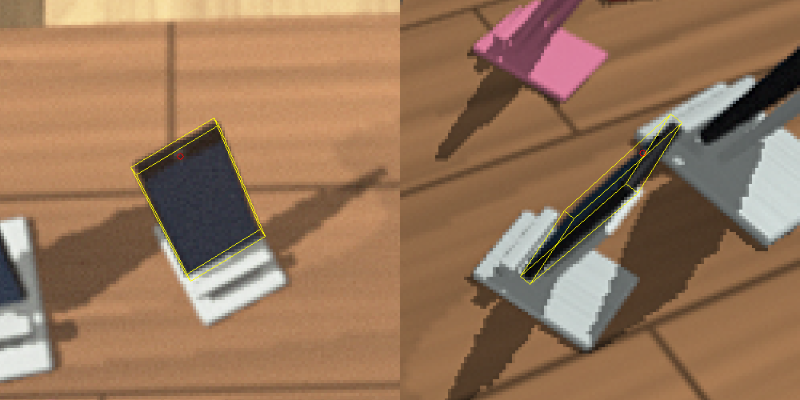

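```bash
cat > fit.py <<'E'
from h import *
from scipy.optimize import minimize
t=dict(np.load("top0.npz")); s=dict(np.load("scene0.npz"))
box=np.array([[x,y,z] for x in(-4.5,4.5) for y in(-37,37) for z in(0,150)])/1000
K=10
def mk(c,w,thr,zmin):
    u0,v0,u1,v1=w; g=c["pixels"][v0:v1,u0:u1].astype(int); W=cloud(c)[v0:v1,u0:u1]
    m=((g.max(-1)<thr)&(W[...,2]>zmin)).astype(np.uint8)
    n,l,st,_=cv2.connectedComponentsWithStats(m); m=(l==1+np.argmax(st[1:,4])).astype(np.float32)
    return m,W
ws=(180,62,240,140); wt=ws; wsc=(300,230,380,315)
mt,Wt=mk(t,wt,95,.025); ms,Wsn=mk(s,wsc,85,.03)
# scene: cut the larger phone behind by distance
d=Wsn; ms[(d[...,0]>.80)|(d[...,1]>.34)]=0
def rend(c,w,m,p):
    q=proj(c,box@phoneR(p[2]).T+np.array([p[0],p[1],.032]))-[w[0],w[1]]
    im=np.zeros((m.shape[0]*K,m.shape[1]*K),np.uint8)
    cv2.fillConvexPoly(im,cv2.convexHull((((q+.5)*K)).round().astype(np.int32)),1)
    return cv2.resize(im.astype(np.float32),(m.shape[1],m.shape[0]),interpolation=cv2.INTER_AREA)
def ct(p): return np.abs(rend(t,wt,mt,p)-mt).sum()
def cs(p): return np.abs(rend(s,wsc,ms,p)-ms).sum()
def opt(f):
    p0=np.array([.715,.25,.50]); return minimize(f,p0,method="Nelder-Mead",options=dict(initial_simplex=p0+np.array([[0,0,0],[.008,0,0],[0,.008,0],[0,0,.08]])))
def pts(p): return [np.array([p[0],p[1],.032])+phoneR(p[2])@np.array(v)/1000 for v in((-4.5,0,142),(-144.5,0,142))]
for n,f in(("t",ct),("s",cs),("both",lambda p:ct(p)+cs(p))):
    r=opt(f); print(n,r.x,np.degrees(r.x[2]),r.fun,mt.sum(),ms.sum(),np.round(pts(r.x),4).tolist())
im=[]
for c,w,m in((t,wt,mt),(s,wsc,ms)):
    a=rend(c,w,m,r.x); o=(np.dstack([m*0,m,a])*255).astype(np.uint8); g=c["pixels"][w[1]:w[3],w[0]:w[2],::-1]
    im.append(cv2.resize(np.hstack([o,g]),(400,300 if 0 else int(400*m.shape[0]/m.shape[1]/2)),interpolation=cv2.INTER_NEAREST))
H=max(i.shape[0] for i in im)
cv2.imwrite("pics/mm.png",np.hstack([cv2.copyMakeBorder(i,0,H-i.shape[0],0,0,0) for i in im]))
# stand foot
W=cloud(t)[62:140,180:240]; g=t["pixels"][62:140,180:240].astype(int)
k=(W[...,2]>.002)&(W[...,2]<.02)&(g.min(-1)>110)
print(k.sum(),cv2.minAreaRect((W[k][:,:2]*1000).astype(np.float32)))
# front face points in top, scene; plane yaw with tilt fixed
for n,WW,m in(("t",Wt,mt),("s",Wsn,ms)):
    q=WW[cv2.erode(m,np.ones((3,3)))>0]; q=q[(q[:,2]>.05)&(q[:,2]<.165)]
    from scipy.optimize import least_squares
    e=lambda v:(q-[v[0]*np.cos(v[1]),v[0]*np.sin(v[1]),.032])@phoneR(v[1])[:,0]+.0045
    r=least_squares(e,[.76,.5],loss="soft_l1",f_scale=.002); print(n,len(q),r.x,np.degrees(r.x[1]))
E
python3 fit.py
```

```text
t [0.71605379 0.25142324 0.51164261] 29.314962034320175 111.47000122070312 1066.0 490.0 [[0.7548, 0.2732, 0.1669], [0.6402, 0.2088, 0.2149]]
s [0.71820709 0.24814073 0.46104114] 26.415711700448608 86.47000122070312 1066.0 490.0 [[0.758, 0.2679, 0.1669], [0.6402, 0.2094, 0.2149]]
both [0.71637118 0.25255374 0.46793184] 26.810519796215452 211.25999450683594 1066.0 490.0 [[0.7561, 0.2726, 0.1669], [0.6387, 0.2133, 0.2149]]
340 ((748.8621826171875, 262.330322265625), (162.87615966796875, 95.90706634521484), 13.952730178833008)
t 737 [0.75285809 0.46610957] 26.706111276732543
s 191 [0.73623705 0.57717633] 33.069767600889485
```

View pics/mm.png

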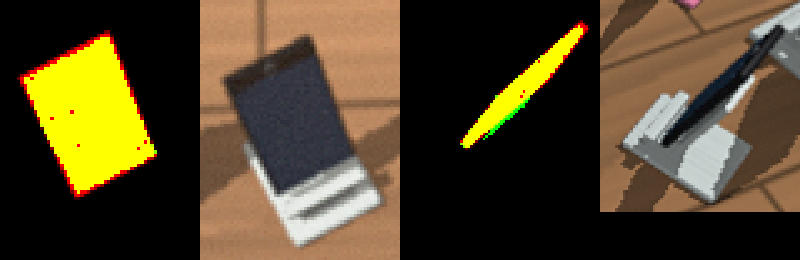

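```bash
cat > edge.py <<'E'
from h import *
from scipy.optimize import least_squares
from scipy.ndimage import map_coordinates, gaussian_filter
def hull(c,p,box,z0,Rf):
    return cv2.convexHull(proj(c,box@Rf(p[2]).T+np.array([p[0],p[1],z0])).astype(np.float32)).reshape(-1,2).astype(float)
def samples(h,step=1.0):
    out=[]
    ctr=h.mean(0)
    for a,b in zip(h,np.roll(h,-1,0)):
        L=np.linalg.norm(b-a)
        if L<4: continue
        n=np.array([b[1]-a[1],a[0]-b[0]])/L
        if (0.5*(a+b)-ctr)@n<0:n=-n
        for s in np.arange(1.5,L-1.5,step): out.append((a+(b-a)*s/L,n))
    return out
def fit(views,p,box,z0,Rf,rng=3.5,iters=8,verbose=True,sign=1):
    # views: (cam, keep(pixel)->bool)
    p=np.array(p,float)
    for it in range(iters):
        obs=[]
        for ci,(c,keep) in enumerate(views):
            g=gaussian_filter(c["pixels"].astype(float).mean(-1),.6)
            for x,n in samples(hull(c,p,box,z0,Rf)):
                if not keep(x): continue
                d=np.arange(-rng,rng+.01,.25)
                v=map_coordinates(g,[x[1]+d*n[1],x[0]+d*n[0]],order=1)
                gr=sign*np.gradient(v,d); k=np.argmax(gr)
                if gr[k]<12: continue
                if k in(0,len(d)-1): continue
                w=np.clip(gr[max(0,k-4):k+5],0,None); dd=(w*d[max(0,k-4):k+5]).sum()/w.sum()
                obs.append((ci,x+dd*n,n))
        def res(q):
            r=[]; H=[]
            for c,_ in views: H.append(hull(c,q,box,z0,Rf).astype(np.float32).reshape(-1,1,2))
            return [cv2.pointPolygonTest(H[ci],tuple(map(float,x)),True) for ci,x,n in obs]
        r=least_squares(res,p,loss="soft_l1",f_scale=.3,x_scale=[.002,.002,.02],diff_step=1e-3)
        p=r.x; rng=max(1.5,rng*.8)
    rr=np.array(res(p)); ii=np.array([o[0] for o in obs])
    print(p,np.degrees(p[2]),[(int((ii==k).sum()),round(float(np.abs(rr[ii==k]).mean()),2)) for k in range(len(views))])
    return p
if __name__=="__main__":
    t=dict(np.load("top0.npz")); s=dict(np.load("scene0.npz"))
    box=np.array([[x,y,z] for x in(-4.5,4.5) for y in(-37,37) for z in(0,150)])/1000
    def pts(p): return np.round([np.array([p[0],p[1],.032])+phoneR(p[2])@np.array(v)/1000 for v in((-4.5,0,142),(-144.5,0,142))],4).tolist()
    p0=[.7164,.2515,.49]
    T=(t,lambda x:True); 
    S=(s,lambda x: x[0]<366)
    for V in([T],[S],[T,S]):
        p=fit(V,p0,box,.032,phoneR); print(pts(p), proj(t,pts(p)[0]))
    for n,c in(("scene",s),("top",t)):
        im=cv2.resize(c["pixels"][:,:,::-1],None,fx=6,fy=6,interpolation=cv2.INTER_NEAREST)
        h=(hull(c,p,box,.032,phoneR)+.5)*6
        cv2.polylines(im,[h.astype(np.int32)],True,(0,255,255),1)
        ql=(proj(c,pts(p)[0])[0]+.5)*6; cv2.circle(im,tuple(ql.astype(int)),4,(0,0,255),1)
        cx,cy=h.mean(0).astype(int); cv2.imwrite(f"pics/f2_{n}.png",im[max(0,cy-200):cy+200,cx-200:cx+200])
    cv2.imwrite("pics/f2.png",np.hstack([cv2.imread(f"pics/f2_{n}.png") for n in("top","scene")]))
E
python3 edge.py
```

```text
[0.71552268 0.25114964 0.48500252] 27.788597163107234 [(119, 0.37)]
[[0.7549, 0.2719, 0.1669], [0.6385, 0.2106, 0.2149]] [[200.91699391  82.39509213]]
[0.71592614 0.25311493 0.45710566] 26.19022487246433 [(98, 0.21)]
[[0.7558, 0.2727, 0.1669], [0.6378, 0.2147, 0.2149]] [[200.58900375  82.0599346 ]]
[0.71619142 0.25239107 0.45753686] 26.21493090339081 [(122, 0.43), (100, 0.22)]
[[0.7561, 0.272, 0.1669], [0.6381, 0.2139, 0.2149]] [[200.87327215  81.93397289]]
```

View pics/f2.png

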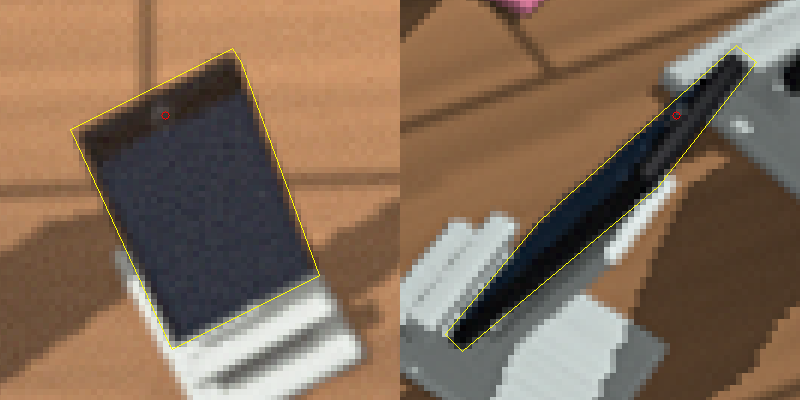

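```bash
python3 - <<'E'
from h import *
t=dict(np.load("top0.npz"));s=dict(np.load("scene0.npz"))
for c in(t,s):
    W=cloud(c)
    m=(W[...,0]>.1)&(W[...,0]<.9)&(W[...,1]>-.3)&(W[...,1]<.45)&(W[...,2]>.1)&(W[...,2]<.35)
    g=c["pixels"].astype(int)
    gm=m&(g[...,1]>g[...,0]*1.3)&(g[...,1]>g[...,2]*1.2); print("green",gm.sum(),W[gm].min(0) if gm.any() else 0,W[gm].max(0) if gm.any() else 0)
g=t["pixels"][74:92,190:212].astype(int).mean(-1); np.set_printoptions(linewidth=200)
print(g[4:12,4:18].round())
E
```

```text
green 1323 [0.19119527 0.31902106 0.10007934] [0.28814985 0.43595486 0.25225217]
green 735 [0.21848828 0.31714707 0.10045264] [0.29050905 0.43471385 0.24932989]
[[146. 146. 134. 115.  96.  90.  78.  59.  45.  47.  45.  46.  43.  34.]
 [147. 138. 123.  88.  65.  55.  54.  47.  45.  43.  40.  43.  38.  38.]
 [129. 107.  79.  57.  42.  51.  60.  52.  48.  42.  40.  33.  37.  41.]
 [ 83.  68.  49.  45.  41.  64.  77.  71.  53.  44.  35.  43.  39.  47.]
 [ 46.  43.  43.  42.  44.  69.  67.  55.  48.  37.  41.  46.  43.  48.]
 [ 45.  39.  41.  41.  45.  57.  53.  49.  53.  47.  50.  54.  60.  62.]
 [ 44.  39.  39.  36.  37.  47.  53.  61.  54.  54.  57.  60.  57.  56.]
 [ 36.  42.  36.  41.  44.  53.  55.  65.  51.  57.  57.  57.  59.  56.]]
```

Request:
{"fn": "move_arm", "kwargs": {"moves": [[[0, 0, 0.08, 0, 0, 0.04, -1], [0, 0, 0.08, 0, 0, 0.04, -1], [0, 0, 0.08, 0, 0, 0.04, -1], [0.04, -0.07, 0, 0, 0, 0.04, -1], [0.04, -0.07, 0, 0, 0, 0.04, -1], [0.04, -0.07, 0, 0, 0, 0.04, -1], [0.04, -0.07, 0, 0, 0, 0.04, -1], [0.04, -0.07, 0, 0, 0, 0.04, -1]]]}}

```text
clock: 0.77
eef_pos: [0.2224, 0.3055, 0.3595]
tool_rot: [0.03, 1.0, -0.007, 0.001]
ft_force: [1.1, -0.4, -0.0]
grip_width: 0.0854
```

Request:
{"fn": "move_arm", "kwargs": {"moves": [[[0.048, -0.068, 0, 0, 0, 0.035, -1], [0.048, -0.068, 0, 0, 0, 0.035, -1], [0.048, -0.068, 0, 0, 0, 0.035, -1], [0.048, -0.068, 0, 0, 0, 0.035, -1], [0.048, -0.068, -0.02, 0, 0, 0.035, -1], [0.048, -0.068, -0.02, 0, 0, 0.035, -1], [0.048, -0.068, -0.02, 0, 0, 0.035, -1], [0.048, -0.068, -0.02, 0, 0, 0.035, -1]]]}}

```text
clock: 1.43
eef_pos: [0.4079, 0.0328, 0.322]
tool_rot: [-0.049, 0.999, -0.006, 0.004]
ft_force: [0.6, 0.6, 0.7]
grip_width: 0.0854
```

```bash
cat >> h.py <<'E'
def st():
    from workcell import get_obs
    o=get_obs(); M=R.from_quat(o["tool_rot"]).as_matrix()
    print("t",round(o["clock"],2),"p",np.round(o["eef_pos"],4),"q",np.round(o["joint_pos"],2),"w",round(o["grip_width"],4),"f",np.round(o["ft_force"],1))
    print("x",np.round(M[:,0],3),"y",np.round(M[:,1],3),"yaw_y",round(np.degrees(np.arctan2(M[1,1],M[0,1])),2),"z",np.round(M[:,2],3))
    return o,M
def step(Pt,Mt):
    o,M=st(); print("shift/.5",np.round((np.array(Pt)-o["eef_pos"])/.5,4)," turn/30deg",np.round(np.degrees(R.from_matrix(Mt@M.T).as_rotvec())/30,4))
def down(yawy): # tool down with tool y at yaw (deg)
    a=np.radians(yawy); y=np.array([np.cos(a),np.sin(a),0]); z=np.array([0,0,-1.]); return np.c_[np.cross(y,z),y,z]
E
python3 -c "
from h import *
step([.5086,-.1083,.18],down(97.8))"
```

```text
t 1.43 p [0.4079 0.0328 0.322 ] q [ 0.09  0.03 -0.04  1.5  -0.01 -0.01] w 0.0854 f [0.6 0.6 0.7]
x [-0.995 -0.098 -0.008] y [-0.098  0.995 -0.012] yaw_y 95.63 z [ 0.009 -0.011 -1.   ]
shift/.5 [ 0.2014 -0.2823 -0.2841]  turn/30deg [0.0213 0.0175 0.0723]
```

Request:
{"fn": "move_arm", "kwargs": {"moves": [[[0.045, -0.06, -0.04, 0.004, 0.004, 0.015, 0], [0.045, -0.06, -0.04, 0.004, 0.004, 0.015, 0], [0.045, -0.06, -0.05, 0.004, 0.004, 0.015, 0], [0.045, -0.06, -0.05, 0.004, 0.004, 0.015, 0], [0.03, -0.04, -0.05, 0.004, 0.004, 0.01, 0], [0, 0, -0.03, 0, 0, 0, 0], [0, 0, -0.01, 0, 0, 0, 0]]]}}

```text
clock: 2.02
eef_pos: [0.5094, -0.1112, 0.186]
tool_rot: [-0.062, 0.998, 0.0, -0.001]
ft_force: [-0.7, -0.1, 0.1]
grip_width: 0.0425
```

```bash
python3 -c "
from h import *
step([.5086,-.1083,.114],down(97.8))"
```

```text
t 2.02 p [ 0.5094 -0.1112  0.186 ] q [-0.21  0.31 -0.04  1.21 -0.   -0.34] w 0.0425 f [-0.7 -0.1  0.1]
x [-0.992 -0.124  0.002] y [-0.124  0.992  0.   ] yaw_y 97.12 z [-0.002  0.    -1.   ]
shift/.5 [-0.0015  0.0059 -0.1441]  turn/30deg [-0.0001 -0.004   0.0227]
```

Request:
{"fn": "move_arm", "kwargs": {"moves": [[[-0.001, 0.006, -0.05, 0, 0, 0.022, 0], [0, 0, -0.05, 0, 0, 0, 0], [0, 0, -0.03, 0, 0, 0, 0], [0, 0, -0.012, 0, 0, 0, 0], [0, 0, 0, 0, 0, 0, 0]]]}}

```text
clock: 2.43
eef_pos: [0.5068, -0.1073, 0.1113]
tool_rot: [-0.068, 0.998, 0.001, -0.003]
ft_force: [0.5, -0.2, -0.0]
grip_width: 0.0427
```

```bash
python3 -c "
from h import *
step([.5086,-.1083,.114],down(97.8))"
```

```text
t 2.43 p [ 0.5068 -0.1073  0.1113] q [-0.21  0.38 -0.17  1.04 -0.   -0.34] w 0.0427 f [ 0.5 -0.2 -0. ]
x [-0.991 -0.136  0.006] y [-0.136  0.991  0.002] yaw_y 97.8 z [-0.006  0.001 -1.   ]
shift/.5 [ 0.0036 -0.002   0.0054]  turn/30deg [-0.0021 -0.0119 -0.0001]
```

Request:
{"fn": "move_arm", "kwargs": {"moves": [[[0.002, -0.002, 0.005, 0, -0.01, 0, 0], [0, 0, 0, 0, 0, 0, 1], [0, 0, 0, 0, 0, 0, 1], [0, 0, 0, 0, 0, 0, 1], [0, 0, 0, 0, 0, 0, 1], [0, 0, 0, 0, 0, 0, 1]]]}}

```text
clock: 2.93
eef_pos: [0.5095, -0.1078, 0.1179]
tool_rot: [-0.069, 0.998, -0.0, 0.002]
ft_force: [0.7, -0.8, -4.8]
grip_width: 0.0102
```

```bash
python3 -c "
from h import *
step([.5086,-.1083,.114],down(97.8))"
```

```text
t 2.93 p [ 0.5095 -0.1078  0.1179] q [-0.21  0.37 -0.16  1.04  0.   -0.35] w 0.0102 f [ 0.7 -0.8 -4.8]
x [-0.991 -0.137 -0.004] y [-0.137  0.991 -0.001] yaw_y 97.9 z [ 0.004 -0.    -1.   ]
shift/.5 [-0.0019 -0.0009 -0.0079]  turn/30deg [ 0.0008  0.0086 -0.0033]
```

Request:
{"fn": "move_arm", "kwargs": {"moves": [[[0.002, -0.015, 0, 0, 0, 0, 1], [0.004, -0.028, 0, 0, 0, 0, 1], [0.004, -0.028, 0, 0, 0, 0, 1], [0.004, -0.028, 0, 0, 0, 0, 1], [0.004, -0.028, 0, 0, 0, 0, 1], [0.002, -0.015, 0, 0, 0, 0, 1], [0, 0, 0, 0, 0, 0, 1]]]}}

```text
clock: 3.52
eef_pos: [0.5195, -0.1804, 0.1179]
tool_rot: [-0.07, 0.998, 0.003, 0.002]
ft_force: [-0.4, 0.8, -2.6]
grip_width: 0.0102
```

```bash
python3 - <<'E'
from h import *
from workcell import camera
o,M=st()
d=np.array(o["eef_pos"])-[.5095,-.1078,.1179]; print("along",d@[.137,-.991,0])
c=camera("scene"); cv2.imwrite("pics/s1.png",cv2.resize(c["pixels"][180:340,60:260,::-1],(800,640))[:600])
E
```

```text
t 3.52 p [ 0.5195 -0.1804  0.1179] q [-0.34  0.42 -0.08  1.07  0.01 -0.48] w 0.0102 f [-0.4  0.8 -2.6]
x [-0.99  -0.14  -0.004] y [-0.14   0.99   0.006] yaw_y 98.03 z [ 0.003  0.007 -1.   ]
along 0.07329610347322309
```

View pics/s1.png

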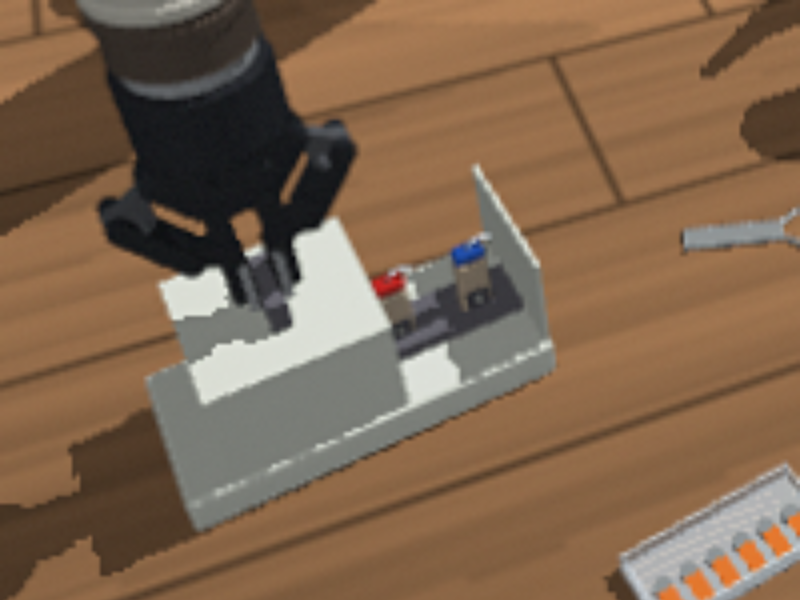

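Request:
{"fn": "move_arm", "kwargs": {"moves": [[[0.002, -0.014, 0, 0, 0, 0, 1], [0.002, -0.014, 0, 0, 0, 0, 1], [0.001, -0.006, 0, 0, 0, 0, 1], [0, 0, 0, 0, 0, 0, 1], [0, 0, 0, 0, 0, 0, -0.5], [0, 0, 0, 0, 0, 0, -0.5], [0, 0, 0, 0, 0, 0, -0.5]]]}}

```text
clock: 4.15
eef_pos: [0.5225, -0.1981, 0.119]
tool_rot: [-0.071, 0.997, 0.002, 0.002]
ft_force: [-0.2, -0.8, 0.7]
grip_width: 0.0457
```

```bash
python3 - <<'E'
from h import *
o,M=st()
d=np.array(o["eef_pos"])-[.5095,-.1078,.1179]; print("along",d@[.137,-.991,0])
E
```

```text
t 4.15 p [ 0.5225 -0.1981  0.119 ] q [-0.37  0.43 -0.05  1.08  0.01 -0.51] w 0.0457 f [-0.2 -0.8  0.7]
x [-0.99  -0.142 -0.005] y [-0.142  0.99   0.005] yaw_y 98.16 z [ 0.004  0.005 -1.   ]
along 0.09130179959165702
```

Request:
{"fn": "move_arm", "kwargs": {"moves": [[[0, 0, 0.05, 0, 0, 0, -0.5], [0, 0, 0.06, 0, 0, 0, -0.5], [-0.03, 0, 0.06, 0, 0, -0.23, 0], [-0.03, 0, 0.04, 0, 0, -0.23, 0], [-0.03, 0, 0, 0, 0, -0.23, 0], [-0.03, 0, 0, 0, 0, -0.23, 0], [0, 0, 0, 0, 0, -0.23, 0], [0, 0, 0, 0, 0, -0.23, 0]]]}}

```text
clock: 4.82
eef_pos: [0.4614, -0.1978, 0.2335]
tool_rot: [0.297, 0.955, 0.001, 0.009]
ft_force: [-0.9, -0.1, 0.1]
grip_width: 0.0424
```

```bash
python3 - <<'E'
from h import *
from workcell import camera
o,M=st()
for n in("scene","top"):
    c=camera(n); np.savez(n+"1.npz",**c)
    W=cloud(c); g=c["pixels"].astype(float)
    box=(W[...,0]>.4)&(W[...,0]<.6)&(W[...,1]>-.18)&(W[...,1]<0)&(W[...,2]>.06)&(W[...,2]<.1)
    red=box&(g[...,0]>110)&(g[...,0]>2*g[...,1])&(g[...,0]>2*g[...,2])
    blu=box&(g[...,2]>90)&(g[...,2]>1.7*g[...,0])
    for k,m in(("red",red),("blue",blu)):
        print(n,k,m.sum(),np.median(W[m],0) if m.any() else 0,W[m].min(0) if m.any() else 0,W[m].max(0) if m.any() else 0)
t=dict(np.load("top1.npz")); s=dict(np.load("scene1.npz"))
cv2.imwrite("pics/t1.png",cv2.resize(t["pixels"][150:225,310:420,::-1],None,fx=7,fy=7,interpolation=cv2.INTER_NEAREST))
W=cloud(t); Rr=W[150:225,310:420].reshape(-1,3)
for lo,hi in((.02,.034),(.09,.104)):
    q=Rr[(Rr[:,2]>lo)&(Rr[:,2]<hi)]
    print(lo,cv2.minAreaRect((q[:,:2]*1000).astype(np.float32)))
q=Rr[(Rr[:,2]>.094)&(Rr[:,2]<.104)&(Rr[:,1]<-.11)]; print(cv2.minAreaRect((q[:,:2]*1000).astype(np.float32)))
q=Rr[(Rr[:,2]>.110)&(Rr[:,2]<.13)]; print(len(q),cv2.minAreaRect((q[:,:2]*1000).astype(np.float32)))
E
```

```text
t 4.82 p [ 0.4614 -0.1978  0.2335] q [-0.41  0.24 -0.03  1.29  0.    0.2 ] w 0.0424 f [-0.9 -0.1  0.1]
x [-0.823  0.568 -0.016] y [0.568 0.823 0.006] yaw_y 55.41 z [ 0.017 -0.004 -1.   ]
scene red 28 [ 0.51457144 -0.11872103  0.08086602] [ 0.509533   -0.12661966  0.07806409] [ 0.51864418 -0.11035569  0.08464666]
scene blue 28 [ 0.50775693 -0.06922472  0.08064438] [ 0.5026298  -0.07758609  0.07657588] [ 0.51335333 -0.06045017  0.0865783 ]
top red 19 [ 0.50771467 -0.11846112  0.08168494] [ 0.50485293 -0.1267439   0.07847565] [ 0.51536429 -0.10968182  0.08551654]
top blue 22 [ 0.50244525 -0.0695171   0.08277035] [ 0.49833636 -0.0746082   0.0782901 ] [ 0.50945538 -0.06155874  0.0880136 ]
0.02 ((512.94873046875, -144.22525024414062), (105.7293472290039, 218.1853485107422), 6.967415809631348)
0.09 ((513.6433715820312, -142.5093231201172), (100.18038940429688, 211.71502685546875), 8.049867630004883)
((521.4714965820312, -195.6750030517578), (100.73957824707031, 103.26347351074219), 7.363553047180176)
54 ((521.7713623046875, -195.80467224121094), (42.96498107910156, 13.92001724243164), 7.1366071701049805)
```

View pics/t1.png

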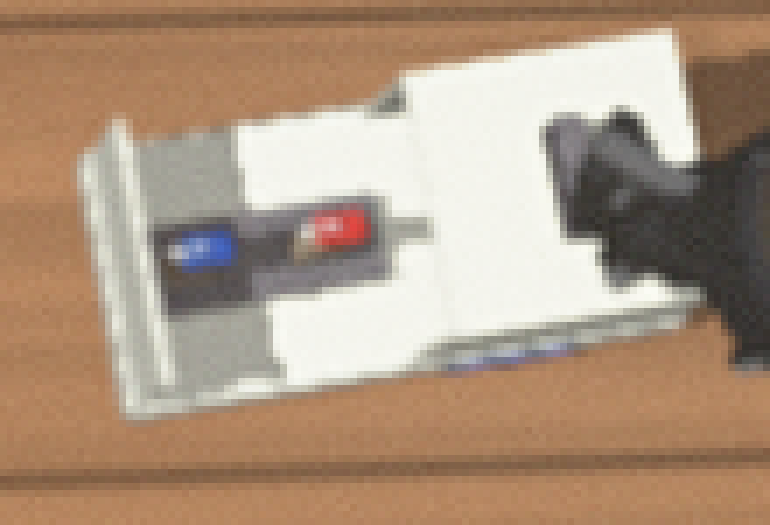

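Request:
{"fn": "move_arm", "kwargs": {"moves": [[[0.015, 0.02, 0, 0, 0, -0.23, 0], [0.015, 0.02, 0, 0, 0, -0.23, 0], [0.015, 0.02, 0, 0, 0, -0.23, 0], [0.015, 0.02, -0.02, 0, 0, -0.23, 0], [0.015, 0.03, -0.03, 0, 0, -0.23, 0], [0.015, 0.03, -0.03, 0, 0, -0.23, 0], [0, 0.015, 0, 0, 0, -0.15, 0], [0, 0, 0, 0, 0, 0, 0]]]}}

```text
clock: 5.58
eef_pos: [0.5111, -0.1176, 0.1943]
tool_rot: [0.647, 0.762, -0.004, 0.012]
ft_force: [-0.5, -0.5, 0.7]
grip_width: 0.043
```

```bash
python3 -c "
from h import *
step([.5105,-.1175,.14],down(7.9))"
```

```text
t 5.58 p [ 0.5111 -0.1176  0.1943] q [-0.22  0.3  -0.04  1.21 -0.02  1.19] w 0.043 f [-0.5 -0.5  0.7]
x [-0.162  0.986 -0.023] y [0.987 0.163 0.009] yaw_y 9.36 z [ 0.013 -0.021 -1.   ]
shift/.5 [-0.0012  0.0003 -0.1086]  turn/30deg [ 0.0406  0.0244 -0.0483]
```

Request:
{"fn": "move_arm", "kwargs": {"moves": [[[-0.001, 0, -0.03, 0.04, 0.024, -0.048, 0], [0, 0, -0.04, 0, 0, 0, 0], [0, 0, -0.03, 0, 0, 0, 0], [0, 0, 0, 0, 0, 0, 0]]]}}

```text
clock: 5.92
eef_pos: [0.5119, -0.1184, 0.1419]
tool_rot: [0.652, 0.758, 0.001, 0.0]
ft_force: [-0.5, 0.7, -0.7]
grip_width: 0.0427
```

```bash
python3 - <<'E'
from h import *
from workcell import camera
step([.5105,-.1175,.066],down(7.9))
c=camera("scene"); cv2.imwrite("pics/s2.png",cv2.resize(c["pixels"][200:300,100:240,::-1],(784,560),interpolation=cv2.INTER_CUBIC))
E
```

```text
t 5.92 p [ 0.5119 -0.1184  0.1419] q [-0.23  0.35 -0.11  1.11  0.    1.19] w 0.0427 f [-0.5  0.7 -0.7]
x [-0.15   0.989  0.001] y [0.989 0.15  0.002] yaw_y 8.62 z [ 0.002  0.002 -1.   ]
shift/.5 [-0.0029  0.0018 -0.1519]  turn/30deg [-0.0032  0.004  -0.024 ]
```

View pics/s2.png

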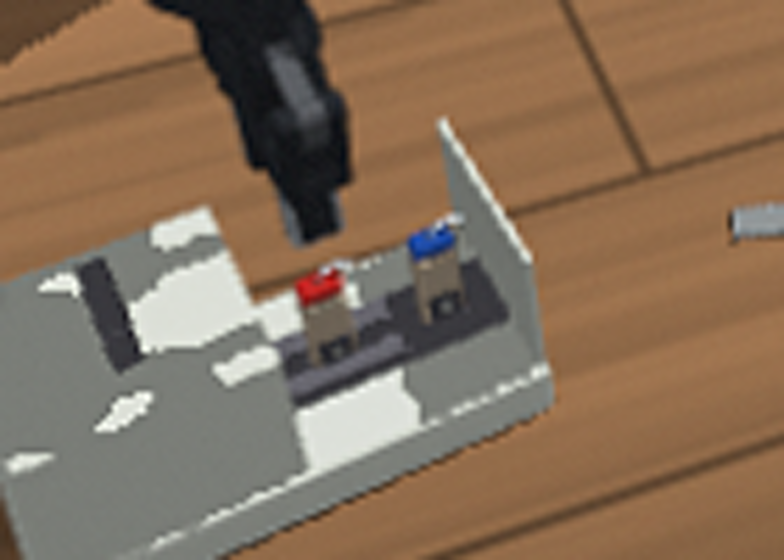

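Request:
{"fn": "move_arm", "kwargs": {"moves": [[[-0.003, 0.001, -0.04, 0, 0, -0.02, 0], [0, 0, -0.04, 0, 0, 0, 0], [0, 0, -0.04, 0, 0, 0, 0], [0, 0, -0.026, 0, 0, 0, 0], [0, 0, 0, 0, 0, 0, 0]]]}}

```text
clock: 6.38
eef_pos: [0.5145, -0.1223, 0.0722]
tool_rot: [0.655, 0.755, 0.004, 0.005]
ft_force: [0.0, -0.0, 0.1]
grip_width: 0.0428
```

```bash
python3 - <<'E'
from h import *
from workcell import camera
step([.5105,-.1175,.066],down(7.9))
c=camera("scene"); a=cv2.resize(c["pixels"][200:300,100:240,::-1],(560,400),interpolation=cv2.INTER_CUBIC)
cv2.imwrite("pics/s3.png",a)
E
```

```text
t 6.38 p [ 0.5145 -0.1223  0.0722] q [-0.24  0.42 -0.21  0.93  0.    1.19] w 0.0428 f [ 0.  -0.   0.1]
x [-0.142  0.99  -0.002] y [0.99  0.142 0.012] yaw_y 8.14 z [ 0.012  0.    -1.   ]
shift/.5 [-0.008   0.0096 -0.0125]  turn/30deg [-0.0004  0.0236 -0.008 ]
```

View pics/s3.png

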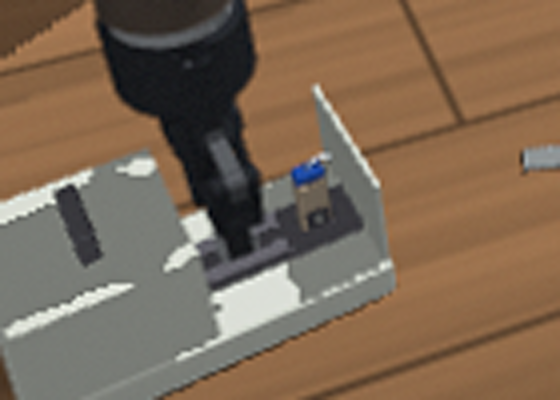

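Request:
{"fn": "move_arm", "kwargs": {"moves": [[[-0.008, 0.0095, -0.006, 0, 0.02, 0, 0], [0, 0, -0.006, 0, 0, 0, 0], [0, 0, 0, 0, 0, 0, 0]]]}}

```text
clock: 6.68
eef_pos: [0.5132, -0.1187, 0.0705]
tool_rot: [0.655, 0.755, 0.002, 0.003]
ft_force: [-0.2, -0.8, -0.3]
grip_width: 0.0429
```

```bash
python3 - <<'E'
from h import *
step([.5105,-.1175,.066],down(7.9))
E
```

```text
t 6.68 p [ 0.5132 -0.1187  0.0705] q [-0.23  0.43 -0.21  0.93  0.    1.2 ] w 0.0429 f [-0.2 -0.8 -0.3]
x [-0.141  0.99  -0.002] y [0.99  0.141 0.007] yaw_y 8.13 z [ 0.007 -0.001 -1.   ]
shift/.5 [-0.0054  0.0024 -0.0089]  turn/30deg [ 0.0022  0.0143 -0.0077]
```

Request:
{"fn": "move_arm", "kwargs": {"moves": [[[-0.005, 0.003, -0.008, 0, 0.014, -0.008, 0], [-0.002, 0.001, -0.004, 0, 0, 0, 0], [0, 0, 0, 0, 0, 0, 0]]]}}

```text
clock: 6.93
eef_pos: [0.5111, -0.1167, 0.0662]
tool_rot: [0.657, 0.754, 0.0, 0.002]
ft_force: [-0.1, -0.7, 0.4]
grip_width: 0.0426
```

```bash
python3 - <<'E'
from h import *
step([.5105,-.1175,.066],down(7.9))
E
```

```text
t 6.93 p [ 0.5111 -0.1167  0.0662] q [-0.22  0.43 -0.22  0.92 -0.    1.21] w 0.0426 f [-0.1 -0.7  0.4]
x [-0.138  0.99  -0.003] y [0.99  0.138 0.003] yaw_y 7.91 z [ 0.004 -0.002 -1.   ]
shift/.5 [-0.0013 -0.0016 -0.0005]  turn/30deg [ 0.004   0.0073 -0.0004]
```

Request:
{"fn": "move_arm", "kwargs": {"moves": [[[0, 0, 0, 0, 0, 0, 1], [0, 0, 0, 0, 0, 0, 1], [0, 0, 0, 0, 0, 0, 1], [0, 0, 0, 0, 0, 0, 1], [0, 0, 0, 0, 0, 0, 1]]]}}

```text
clock: 7.35
eef_pos: [0.5118, -0.1167, 0.0671]
tool_rot: [0.656, 0.754, 0.001, 0.003]
ft_force: [-0.1, 0.7, -0.2]
grip_width: 0.011
```

```bash
python3 - <<'E'
from h import *
step([.5105,-.1175,.066],down(7.9))
E
```

```text
t 7.35 p [ 0.5118 -0.1167  0.0671] q [-0.22  0.43 -0.22  0.92 -0.    1.21] w 0.011 f [-0.1  0.7 -0.2]
x [-0.138  0.99  -0.003] y [0.99  0.138 0.005] yaw_y 7.94 z [ 0.006 -0.002 -1.   ]
shift/.5 [-0.0025 -0.0017 -0.0022]  turn/30deg [ 0.0048  0.0106 -0.0015]
```

Request:
{"fn": "move_arm", "kwargs": {"moves": [[[0, 0, 0.01, 0, 0, 0, 1], [0, 0, 0.02, 0, 0, 0, 1], [0, 0, 0.03, 0, 0, 0, 1], [0, 0, 0.05, 0, 0, 0, 1], [0, 0, 0.06, 0, 0, 0, 1], [0, 0, 0.06, 0, 0, 0, 1], [0, 0, 0.04, 0, 0, 0, 1], [0, 0, 0, 0, 0, 0, 1]]]}}

```text
clock: 8.02
eef_pos: [0.5081, -0.116, 0.2109]
tool_rot: [0.657, 0.754, -0.0, 0.001]
ft_force: [0.7, -0.1, -0.0]
grip_width: 0.0105
```

```bash
python3 - <<'E'
from h import *
from workcell import camera
st()
c=camera("scene"); np.savez("scene2.npz",**c); cv2.imwrite("pics/s4.png",cv2.resize(c["pixels"][130:290,80:280,::-1],(800,640),interpolation=cv2.INTER_CUBIC)[:600])
E
```

```text
t 8.02 p [ 0.5081 -0.116   0.2109] q [-0.22  0.3  -0.    1.27 -0.    1.21] w 0.0105 f [ 0.7 -0.1 -0. ]
x [-0.138  0.99  -0.002] y [0.99  0.138 0.001] yaw_y 7.93 z [ 0.001 -0.001 -1.   ]
```

View pics/s4.png

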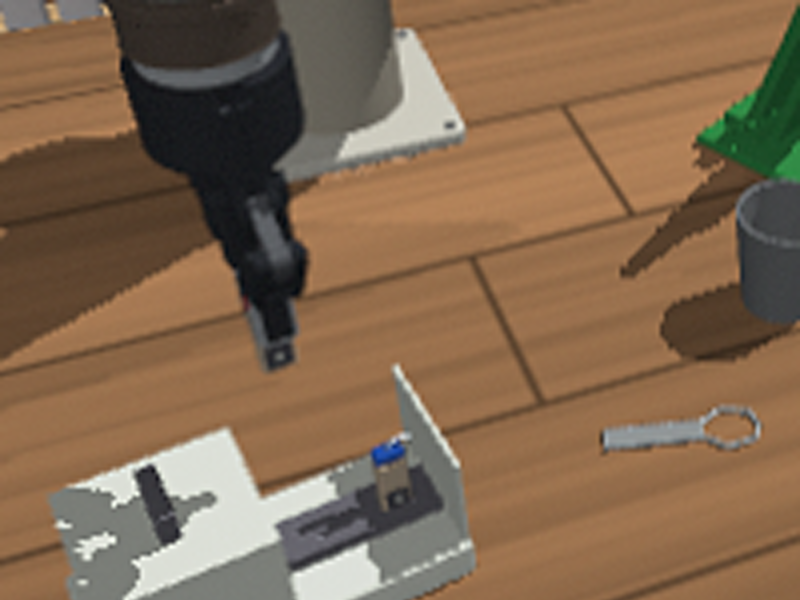

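```bash
cat >> h.py <<'E'
# aid in tool frame: tool y=aid x, tool x=aid y(sign +), tool z=-aid z ; offset oy along aid y, hz = aid z at TCP, tilt about aid x (rad)
def aid_pts(p,M,a,oy=0.,hz=.037,tilt=0.):
    a=np.atleast_2d(a).astype(float)
    A=np.c_[M[:,1],M[:,0],-M[:,2]]  # columns aid x,y,z in world
    q=R.from_euler('x',tilt).apply(a-[0,0,hz])+[0,oy,0]
    return np.array(p)+q@A.T
E
python3 - <<'E'
from h import *
from workcell import camera
o,M=st(); c=dict(np.load("scene2.npz"))
A=np.c_[M[:,1],M[:,0],-M[:,2]]; print("det",np.linalg.det(A))
d=np.array([[6,y,z] for y,z in((-7.5,4),(7.5,4),(7.5,20),(-7.5,20),(-7.5,4))])/1000
b=np.array([[6,y,z] for y,z in((-10,0),(10,0),(10,52),(-10,52),(-10,0))])/1000
k=14;u0,v0=135,185
im=cv2.resize(c["pixels"][v0:v0+40,u0:u0+30,::-1],None,fx=k,fy=k,interpolation=cv2.INTER_NEAREST)
ims=[im.copy()]
for oy in(0,-.002):
    j=im.copy()
    for P,col in((d,(255,255,0)),(b,(0,255,0))):
        q=(proj(c,aid_pts(o["eef_pos"],M,P,oy))-[u0,v0]+.5)*k
        cv2.polylines(j,[q.astype(np.int32)],False,col,1)
    ims.append(j)
cv2.imwrite("pics/door.png",cv2.resize(np.hstack(ims),(800,356)))
E
```

```text
t 8.07 p [ 0.5078 -0.1159  0.2094] q [-0.22  0.3  -0.    1.27 -0.    1.21] w 0.011 f [-0.4 -0.1 -0.4]
x [-0.138  0.99  -0.001] y [ 0.99   0.138 -0.   ] yaw_y 7.93 z [-0.    -0.001 -1.   ]
det 1.0000000000000004
```

View pics/door.png

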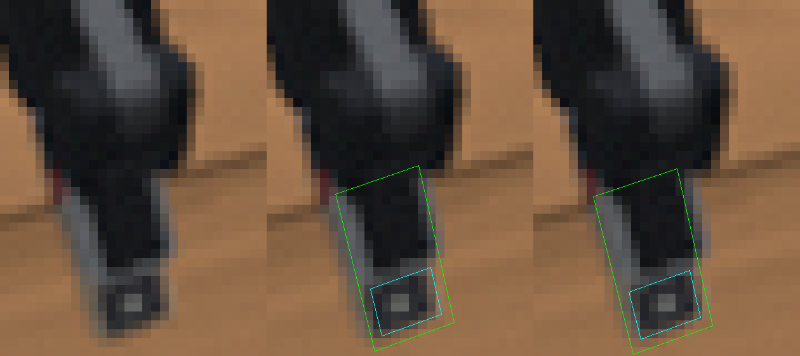

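```bash
cat >> h.py <<'E'
def target(view=(.6386,.2133,.2149),yaw=.466,oy=-.0022,hz=.037):
    A=phoneR(yaw); M=np.c_[A[:,1],A[:,0],-A[:,2]]
    d=np.array([.006,oy,.012-hz]); return np.array(view)-A@d,M
E
python3 - <<'E'
from h import *
P,M=target(); print(P); step(P,M)
E
```

```text
[0.64023463 0.21658471 0.2404417 ]
t 8.07 p [ 0.5078 -0.1159  0.2094] q [-0.22  0.3  -0.    1.27 -0.    1.21] w 0.011 f [-0.4 -0.1 -0.4]
x [-0.138  0.99  -0.001] y [ 0.99   0.138 -0.   ] yaw_y 7.93 z [-0.    -0.001 -1.   ]
shift/.5 [0.2649 0.665  0.0621]  turn/30deg [-0.1975  0.6408  0.6189]
```

Request:
{"fn": "move_arm", "kwargs": {"moves": [[[0.01, 0.03, 0.02, -0.013, 0.043, 0.041, 1], [0.018, 0.05, 0.02, -0.013, 0.043, 0.041, 1], [0.018, 0.05, 0.02, -0.013, 0.043, 0.041, 1], [0.018, 0.05, 0, -0.013, 0.043, 0.041, 1], [0.018, 0.05, 0, -0.013, 0.043, 0.041, 1], [0.018, 0.05, 0, -0.013, 0.043, 0.041, 1], [0.018, 0.05, 0, -0.013, 0.043, 0.041, 1], [0.018, 0.05, 0, -0.013, 0.043, 0.041, 1]]]}}

```text
clock: 8.73
eef_pos: [0.571, 0.0754, 0.2373]
tool_rot: [0.588, 0.802, -0.087, -0.054]
ft_force: [1.1, -1.0, -0.6]
grip_width: 0.011
```

```bash
python3 - <<'E'
from h import *
P,M=target(); step(P,M)
E
```

```text
t 8.73 p [0.571  0.0754 0.2373] q [ 0.16  0.56  0.46  1.66 -0.05  1.43] w 0.011 f [ 1.1 -1.  -0.6]
x [-0.302  0.953 -0.017] y [ 0.934  0.292 -0.203] yaw_y 17.37 z [-0.189 -0.077 -0.979]
shift/.5 [0.1385 0.2823 0.0064]  turn/30deg [-0.0745  0.2693  0.3014]
```

Request:
{"fn": "move_arm", "kwargs": {"moves": [[[0.02, 0.04, 0.004, -0.012, 0.045, 0.05, 1], [0.02, 0.04, 0.004, -0.012, 0.045, 0.05, 1], [0.02, 0.04, 0.004, -0.012, 0.045, 0.05, 1], [0.02, 0.04, 0.004, -0.012, 0.045, 0.05, 1], [0.02, 0.04, 0.004, -0.012, 0.045, 0.05, 1], [0.02, 0.04, 0.004, -0.012, 0.04, 0.05, 1], [0.01, 0.02, 0, 0, 0, 0, 1]]]}}

```text
clock: 9.32
eef_pos: [0.6273, 0.2127, 0.2293]
tool_rot: [0.511, 0.842, -0.149, -0.092]
ft_force: [1.0, 0.4, -1.3]
grip_width: 0.0105
```

```bash
python3 - <<'E'
from h import *
P,M=target(); step(P,M)
E
```

```text
t 9.32 p [0.6273 0.2127 0.2293] q [ 0.35  1.01  1.23  2.15 -0.04  1.45] w 0.0105 f [ 1.   0.4 -1.3]
x [-0.461  0.887  0.002] y [ 0.833  0.433 -0.345] yaw_y 27.49 z [-0.307 -0.157 -0.939]
shift/.5 [0.0258 0.0077 0.0224]  turn/30deg [-0.002  -0.005  -0.0249]
```

```bash
cat > kin.py <<'E'
from h import *
from scipy.optimize import least_squares
D=[([1.32100436,.241426984,.00368,1.3352],[.12344691,.48387,.24139]),
([.09,.03,-.04,1.5],[.4079,.0328,.322]),([-.21,.31,-.04,1.21],[.5094,-.1112,.186]),([-.21,.38,-.17,1.04],[.5068,-.1073,.1113]),
([-.34,.42,-.08,1.07],[.5195,-.1804,.1179]),([-.37,.43,-.05,1.08],[.5225,-.1981,.119]),([-.41,.24,-.03,1.29],[.4614,-.1978,.2335]),
([-.22,.30,-.04,1.21],[.5111,-.1176,.1943]),([-.23,.35,-.11,1.11],[.5119,-.1184,.1419]),([-.24,.42,-.21,.93],[.5145,-.1223,.0722]),
([-.22,.43,-.22,.92],[.5118,-.1167,.0671]),([-.22,.3,0,1.27],[.5081,-.116,.2109]),([.16,.56,.46,1.66],[.571,.0754,.2373]),([.35,1.01,1.23,2.15],[.6273,.2127,.2293])]
Q=np.array([d[0] for d in D]);X=np.array([d[1] for d in D]); r=np.hypot(X[:,0],X[:,1]); z=X[:,2]
def fk(v,q2,q3,q4):
    h,L1,a1,L2,a2,L3,r0=v; p=q2-q3+q4
    return r0+L1*np.sin(q2+a1)+L2*np.sin(q2-q3+a2)+L3*np.cos(p), h+L1*np.cos(q2+a1)+L2*np.cos(q2-q3+a2)-L3*np.sin(p)
e=lambda v:np.r_[fk(v,*Q[:,1:].T)[0]-r,fk(v,*Q[:,1:].T)[1]-z, .02*(np.array(v)-v0)]
v0=np.array([.4,.3,0,.3,1.57,.2,0])
s=least_squares(e,v0,loss="soft_l1",f_scale=.004); v=s.x; print(np.round(v,3),np.round(e(v)[:28]*1000,1))
if __name__=="__main__":
    import sys
    for pitch in (1.5708+.35,1.5708,1.5708-.3):
      best=[]
      for q3 in np.arange(-1,1.281,.02):
        for q2 in np.arange(0,1.6,.02):
          q4=pitch-q2+q3
          rr,zz=fk(v,q2,q3,q4); best.append((np.hypot(rr-.676,zz-.2404),q2,q3,q4))
      best.sort(); print(pitch,[np.round(b,3).tolist() for b in best[:3]], "with lim",np.round(min(b for b in best if b[3]<2.15),3))
E
python3 kin.py
```

```text
[0.179 0.469 0.011 0.386 1.51  0.324 0.003] [ 0.3 -0.6  3.3 -1.5 -1.1  0.8 -1.2  0.1 -0.6 -1.  -0.3  0.9  5.7 -2.
  0.  -1.7  4.2 -3.8 -0.7  3.2 -4.1  1.1  2.   1.1 -2.3 -0.6  3.2 -1.4]
1.9207999999999998 [[0.015, 1.02, 1.28, 2.181], [0.016, 1.02, 1.26, 2.161], [0.018, 1.0, 1.24, 2.161]] with lim [0.018 1.    1.22  2.141]
1.5708 [[0.005, 0.64, 0.62, 1.551], [0.005, 0.64, 0.6, 1.531], [0.005, 0.66, 0.64, 1.551]] with lim [0.005 0.64  0.62  1.551]
1.2708 [[0.002, 0.42, 0.22, 1.071], [0.006, 0.42, 0.2, 1.051], [0.009, 0.4, 0.18, 1.051]] with lim [0.002 0.42  0.22  1.071]
```

Request:
{"fn": "move_arm", "kwargs": {"moves": [[[-0.02, -0.04, 0.01, 0.012, -0.045, -0.04, 1], [-0.02, -0.05, 0.01, 0.012, -0.045, -0.04, 1], [-0.02, -0.05, 0.01, 0.012, -0.045, -0.04, 1], [-0.02, -0.05, 0, 0.012, -0.045, -0.04, 1], [-0.02, -0.05, 0, 0.012, -0.045, -0.04, 1], [-0.02, -0.05, 0, 0.012, -0.045, -0.04, 1], [-0.02, -0.05, 0, 0.012, -0.045, -0.04, 1], [-0.02, -0.05, 0, 0.012, -0.045, -0.04, 1]]]}}

```text
clock: 9.98
eef_pos: [0.5346, 0.0202, 0.2127]
tool_rot: [0.585, 0.805, -0.086, -0.051]
ft_force: [1.1, -1.6, -0.1]
grip_width: 0.0109
```

```bash
python3 - <<'E'
from h import *
step([.5118,-.1167,.17],down(7.94))
E
```

```text
t 9.98 p [0.5346 0.0202 0.2127] q [ 0.07  0.48  0.25  1.53 -0.06  1.34] w 0.0109 f [ 1.1 -1.6 -0.1]
x [-0.309  0.951 -0.018] y [ 0.933  0.3   -0.198] yaw_y 17.82 z [-0.183 -0.078 -0.98 ]
shift/.5 [-0.0456 -0.2737 -0.0855]  turn/30deg [ 0.1197 -0.3645 -0.3317]
```

Request:
{"fn": "move_arm", "kwargs": {"moves": [[[-0.006, -0.04, 0, 0.018, -0.055, -0.05, 1], [-0.006, -0.04, 0, 0.018, -0.055, -0.05, 1], [-0.006, -0.04, 0, 0.018, -0.055, -0.05, 1], [-0.006, -0.04, 0, 0.018, -0.055, -0.05, 1], [-0.006, -0.04, 0, 0.018, -0.055, -0.05, 1], [-0.006, -0.04, 0, 0.018, -0.055, -0.05, 1], [0, -0.02, 0, 0, 0, 0, 1], [0, 0, 0, 0, 0, 0, 1]]]}}

```text
clock: 10.65
eef_pos: [0.4911, -0.1221, 0.209]
tool_rot: [0.659, 0.752, -0.012, -0.012]
ft_force: [0.4, 0.2, 0.3]
grip_width: 0.011
```

```bash
python3 - <<'E'
from h import *
step([.5118,-.1167,.12],down(7.94))
E
```

```text
t 10.65 p [ 0.4911 -0.1221  0.209 ] q [-0.24  0.29 -0.01  1.3  -0.01  1.2 ] w 0.011 f [0.4 0.2 0.3]
x [-0.131  0.991  0.002] y [ 0.991  0.131 -0.033] yaw_y 7.51 z [-0.033 -0.002 -0.999]
shift/.5 [ 0.0414  0.0109 -0.178 ]  turn/30deg [ 0.0042 -0.0628  0.0146]
```

Request:
{"fn": "move_arm", "kwargs": {"moves": [[[0.02, 0.006, -0.03, 0.004, -0.06, 0.014, 1], [0.02, 0.005, -0.05, 0, 0, 0, 1], [0, 0, -0.05, 0, 0, 0, 1], [0, 0, -0.03, 0, 0, 0, 1], [0, 0, 0, 0, 0, 0, 1]]]}}

```text
clock: 11.07
eef_pos: [0.5079, -0.1139, 0.1267]
tool_rot: [0.657, 0.754, -0.0, -0.002]
ft_force: [-1.1, 0.2, 0.5]
grip_width: 0.0107
```

```bash
python3 - <<'E'
from h import *
step([.5118,-.1167,.095],down(7.94))
E
```

```text
t 11.07 p [ 0.5079 -0.1139  0.1267] q [-0.22  0.36 -0.14  1.07  0.    1.21] w 0.0107 f [-1.1  0.2  0.5]
x [-0.137  0.991  0.003] y [ 0.991  0.137 -0.003] yaw_y 7.9 z [-0.004  0.002 -1.   ]
shift/.5 [ 0.0078 -0.0056 -0.0633]  turn/30deg [-0.0042 -0.0068  0.0013]
```

Request:
{"fn": "move_arm", "kwargs": {"moves": [[[0.008, -0.006, -0.03, -0.004, -0.007, 0, 1], [0, 0, -0.03, 0, 0, 0, 1], [0, 0, 0, 0, 0, 0, 1], [0, 0, 0, 0, 0, 0, 1]]]}}

```text
clock: 11.4
eef_pos: [0.5104, -0.1132, 0.0961]
tool_rot: [0.655, 0.756, -0.001, -0.003]
ft_force: [0.5, 0.5, 0.7]
grip_width: 0.0111
```

```bash
python3 - <<'E'
from h import *
step([.5118,-.1167,.08],down(7.94))
E
```

```text
t 11.4 p [ 0.5104 -0.1132  0.0961] q [-0.22  0.4  -0.17  1.    0.    1.21] w 0.0111 f [0.5 0.5 0.7]
x [-0.142  0.99   0.003] y [ 0.99   0.142 -0.005] yaw_y 8.16 z [-0.006  0.002 -1.   ]
shift/.5 [ 0.0028 -0.007  -0.0322]  turn/30deg [-0.0042 -0.0109 -0.0073]
```

```bash
cat >> h.py <<'E'
def avg(Pt,Mt,n=6):
    from workcell import get_obs,camera
    ps=[];ms=[]
    for i in range(n):
        o=get_obs(); ps.append(o["eef_pos"]); ms.append(R.from_quat(o["tool_rot"]).as_matrix())
        if i<n-1: c=camera("scene")
    p=np.mean(ps,0); Mq=R.from_matrix(np.array(ms)).mean().as_matrix()
    print("t",round(get_obs()["clock"],2),"p",np.round(p,4),"std",np.round(np.std(ps,0)*1e3,2),"yaw_y",round(np.degrees(np.arctan2(Mq[1,1],Mq[0,1])),2),"z",np.round(Mq[:,2],3),"w",round(o["grip_width"],4),"f",np.round(o["ft_force"],1))
    print("shift/.5",np.round((np.array(Pt)-p)/.5,4)," turn/30deg",np.round(np.degrees(R.from_matrix(Mt@Mq.T).as_rotvec())/30,4))
    return p,Mq,c
E
python3 - <<'E'
from h import *
avg([.5115,-.1167,.08],down(7.94))
E
```

```text
t 11.65 p [ 0.5108 -0.1135  0.0966] std [0.4  0.3  0.36] yaw_y 8.14 z [-0.004  0.002 -1.   ] w 0.0109 f [ 0.3 -0.1 -0.3]
shift/.5 [ 0.0013 -0.0063 -0.0332]  turn/30deg [-0.0035 -0.008  -0.0066]
```

Request:
{"fn": "move_arm", "kwargs": {"moves": [[[0.001, -0.006, -0.01, -0.003, -0.008, -0.006, 1], [0, -0.001, -0.01, 0, 0, 0, 1], [0, 0, 0, 0, 0, 0, 1]]]}}

```text
clock: 11.9
eef_pos: [0.5131, -0.1181, 0.0882]
tool_rot: [0.657, 0.754, 0.001, 0.003]
ft_force: [-0.9, 0.3, 0.1]
grip_width: 0.011
```

```bash
python3 - <<'E'
from h import *
avg([.5115,-.1167,.075],down(7.94))
E
```

```text
t 12.15 p [ 0.5134 -0.1181  0.0887] std [0.16 0.05 0.25] yaw_y 7.92 z [ 0.006 -0.001 -1.   ] w 0.011 f [-0.3 -0.2  0.3]
shift/.5 [-0.0039  0.0028 -0.0274]  turn/30deg [0.0027 0.0121 0.0008]
```

Request:
{"fn": "move_arm", "kwargs": {"moves": [[[-0.004, 0.003, -0.005, 0.002, 0.012, 0, 1], [0, 0, -0.005, 0, 0, 0, 1], [0, 0, 0, 0, 0, 0, 1]]]}}

```text
clock: 12.4
eef_pos: [0.5116, -0.1164, 0.0838]
tool_rot: [0.657, 0.754, -0.0, 0.0]
ft_force: [0.3, 0.5, 0.5]
grip_width: 0.0109
```

```bash
python3 - <<'E'
from h import *
avg([.5115,-.1167,.067],down(7.94))
E
```

```text
t 12.65 p [ 0.5118 -0.1165  0.0841] std [0.15 0.06 0.21] yaw_y 7.93 z [ 0.001 -0.    -1.   ] w 0.0109 f [ 1.2  0.8 -0.1]
shift/.5 [-0.0006 -0.0005 -0.0342]  turn/30deg [0.0009 0.0014 0.0004]
```

Well aligned; lower into the socket.

Request:
{"fn": "move_arm", "kwargs": {"moves": [[[-0.001, -0.001, -0.008, 0, 0, 0, 1], [0, 0, -0.008, 0, 0, 0, 1], [0, 0, -0.008, 0, 0, 0, 1], [0, 0, 0, 0, 0, 0, 1]]]}}

```text
clock: 12.98
eef_pos: [0.5117, -0.1172, 0.0715]
tool_rot: [0.657, 0.754, 0.0, 0.001]
ft_force: [1.1, 0.1, 0.3]
grip_width: 0.0105
```

```bash
python3 - <<'E'
from h import *
p,M,c=avg([.5115,-.1167,.067],down(7.94))
cv2.imwrite("pics/s5.png",cv2.resize(c["pixels"][200:300,100:240,::-1],(784,560),interpolation=cv2.INTER_CUBIC))
E
```

```text
t 13.23 p [ 0.5122 -0.1173  0.0722] std [0.31 0.06 0.42] yaw_y 7.92 z [ 0.003 -0.001 -1.   ] w 0.011 f [ 0.1  0.  -0.5]
shift/.5 [-0.0013  0.0012 -0.0103]  turn/30deg [0.002  0.0059 0.0006]
```

View pics/s5.png

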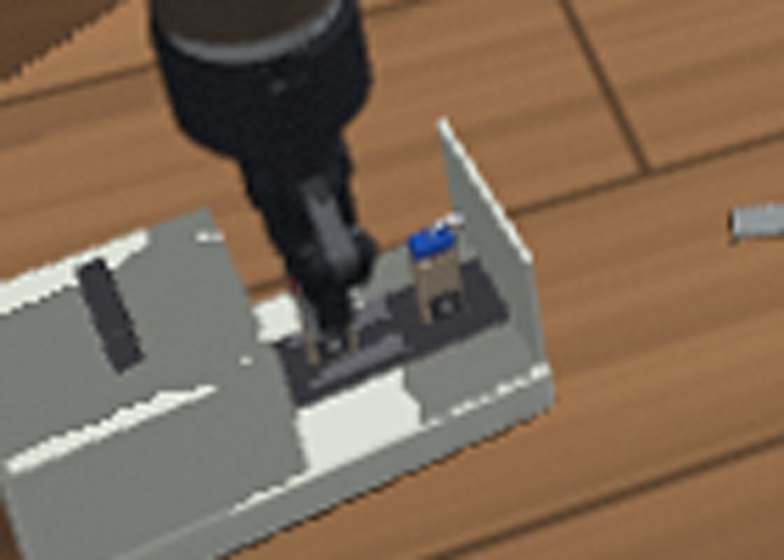

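Request:
{"fn": "move_arm", "kwargs": {"moves": [[[-0.001, 0.001, -0.006, 0, 0.003, 0, 1], [0, 0, -0.005, 0, 0, 0, 1], [0, 0, 0, 0, 0, 0, 1]]]}}

```text
clock: 13.48
eef_pos: [0.5126, -0.1169, 0.0673]
tool_rot: [0.657, 0.754, 0.001, 0.002]
ft_force: [-0.4, 0.2, -0.1]
grip_width: 0.0109
```

```bash
python3 - <<'E'
from h import *
p,M,c=avg([.5115,-.1167,.067],down(7.94))
E
```

```text
t 13.73 p [ 0.5127 -0.117   0.0676] std [0.11 0.03 0.17] yaw_y 7.92 z [ 0.004 -0.002 -1.   ] w 0.0112 f [ 0.3 -0.1 -0.7]
shift/.5 [-0.0024  0.0005 -0.0011]  turn/30deg [0.0031 0.0077 0.0005]
```

Request:
{"fn": "move_arm", "kwargs": {"moves": [[[0, 0, 0, 0, 0, 0, 0.2], [0, 0, 0, 0, 0, 0, 0.2], [0, 0, 0, 0, 0, 0, 0], [0, 0, 0.04, 0, 0, 0, 0], [0, 0, 0.06, 0, 0, 0, 0], [0, 0, 0.06, 0, 0, 0, 0], [-0.04, 0, 0.06, 0, 0, 0.23, 0], [-0.04, 0, 0, 0, 0, 0.23, 0]]]}}

```text
clock: 14.4
eef_pos: [0.4724, -0.1166, 0.1794]
tool_rot: [0.558, 0.83, -0.001, 0.001]
ft_force: [0.7, -0.7, -0.4]
grip_width: 0.0428
```

```bash
python3 - <<'E'
from h import *
from workcell import camera
st()
s=camera("scene");t=camera("top")
for n,c in(("scene",s),("top",t)):
    np.savez(n+"3.npz",**c); W=cloud(c); g=c["pixels"].astype(float)
    box=(W[...,0]>.4)&(W[...,0]<.6)&(W[...,1]>-.18)&(W[...,1]<0)&(W[...,2]>.06)&(W[...,2]<.1)
    red=box&(g[...,0]>110)&(g[...,0]>2*g[...,1])&(g[...,0]>2*g[...,2])
    if red.any(): print(n,red.sum(),np.median(W[red],0))
a=cv2.resize(s["pixels"][200:290,110:230,::-1],(480,360),interpolation=cv2.INTER_CUBIC)
cv2.imwrite("pics/s6.png",a)
E
```

```text
t 14.4 p [ 0.4724 -0.1166  0.1794] q [-0.24  0.25 -0.15  1.17 -0.    0.94] w 0.0428 f [ 0.7 -0.7 -0.4]
x [-0.378  0.926 -0.003] y [ 0.926  0.378 -0.001] yaw_y 22.23 z [ 0.    -0.003 -1.   ]
scene 28 [ 0.51717805 -0.1205083   0.08048551]
top 11 [ 0.51351059 -0.1142946   0.07906231]
```

View pics/s6.png

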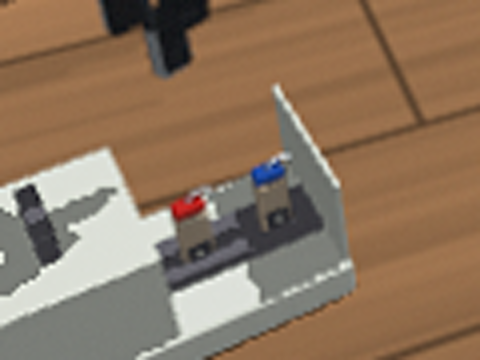

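```bash
cat >> h.py <<'E'
YS=97.9
def tiltM(th=20.,yawy=YS):
    a=np.radians(yawy); ys=np.array([np.cos(a),np.sin(a),0])
    return R.from_rotvec(-np.radians(th)*ys).as_matrix()@down(yawy)
E
python3 - <<'E'
from h import *
M=tiltM(); print(np.round(M,3)); step([.5147,-.1183,.16],M)
# check fk of grasp and approach
from kin import fk,v
for (rr,zz,p) in((.528,.066,1.22),(.528,.16,1.22),(.676,.24,1.57)):
    b=min((np.hypot(fk(v,a,c,p-a+c)[0]-rr,fk(v,a,c,p-a+c)[1]-zz),a,c,p-a+c) for a in np.arange(-1,1.6,.02) for c in np.arange(-1.06,1.26,.02)); print(np.round(b,3))
E
```

```text
[[-0.931 -0.137  0.339]
 [-0.129  0.991  0.047]
 [-0.342 -0.    -0.94 ]]
t 14.5 p [ 0.4679 -0.1159  0.1755] q [-0.24  0.25 -0.16  1.17 -0.    0.95] w 0.0427 f [ 0.1  0.5 -0.3]
x [-0.373  0.928  0.002] y [ 0.928  0.373 -0.008] yaw_y 21.87 z [-0.008 -0.001 -1.   ]
shift/.5 [ 0.0936 -0.0049 -0.0309]  turn/30deg [-0.3481 -0.6317  2.5092]
[0.179 0.469 0.011 0.386 1.51  0.324 0.003] [ 0.3 -0.6  3.3 -1.5 -1.1  0.8 -1.2  0.1 -0.6 -1.  -0.3  0.9  5.7 -2.
  0.  -1.7  4.2 -3.8 -0.7  3.2 -4.1  1.1  2.   1.1 -2.3 -0.6  3.2 -1.4]
[ 0.003  0.26  -0.54   0.42 ]
[ 0.001  0.14  -0.4    0.68 ]
[0.004 0.64  0.6   1.53 ]
```

Request:
{"fn": "move_arm", "kwargs": {"moves": [[[0, 0, 0, 0, 0, 0.23, 0], [0, 0, 0, 0, 0, 0.23, 0], [0, 0, 0, 0, 0, 0.23, 0], [0, 0, 0, 0, 0, 0.23, 0], [0, 0, 0, 0, 0, 0.23, 0], [0, 0, 0, 0, 0, 0.23, 0], [0, 0, 0, 0, 0, 0.23, 0], [0, 0, 0, 0, 0, 0.23, 0]]]}}

```text
clock: 15.17
eef_pos: [0.4692, -0.1153, 0.17]
tool_rot: [0.101, 0.995, -0.003, -0.004]
ft_force: [-0.4, 0.4, 0.6]
grip_width: 0.0425
```

```bash
python3 - <<'E'
from h import *
M=tiltM(); step([.5147,-.1183,.16],M)
E
```

```text
t 15.17 p [ 0.4692 -0.1153  0.17  ] q [-0.24  0.26 -0.17  1.15 -0.01 -0.03] w 0.0425 f [-0.4  0.4  0.6]
x [-0.979  0.202  0.007] y [ 0.202  0.979 -0.007] yaw_y 78.37 z [-0.008 -0.006 -1.   ]
shift/.5 [ 0.0909 -0.006  -0.02  ]  turn/30deg [-0.0084 -0.6832  0.6465]
```

Request:
{"fn": "move_arm", "kwargs": {"moves": [[[0.018, -0.001, 0, -0.002, -0.14, 0.13, 0.3], [0.018, -0.001, 0, -0.002, -0.14, 0.13, 0.3], [0.018, -0.001, 0, -0.002, -0.14, 0.13, 0.3], [0.018, -0.001, 0, -0.002, -0.14, 0.13, 0.3], [0.018, -0.001, 0, 0, -0.13, 0.13, 0.3], [0, 0, 0, 0, 0, 0, 0.3], [0, 0, 0, 0, 0, 0, 0.3]]]}}

```text
clock: 15.75
eef_pos: [0.5175, -0.1165, 0.163]
tool_rot: [-0.07, 0.981, 0.015, 0.178]
ft_force: [-0.7, 0.5, 0.6]
grip_width: 0.0297
```

```bash
python3 - <<'E'
from h import *
avg([.5147,-.1183,.13],tiltM(),4)
E
```

```text
t 15.9 p [ 0.5177 -0.1164  0.1632] std [0.36 0.07 0.28] yaw_y 98.32 z [ 0.347  0.055 -0.936] w 0.0297 f [ 0.2 -0.2  0. ]
shift/.5 [-0.0061 -0.0038 -0.0663]  turn/30deg [-0.0108  0.0167 -0.0141]
```

Request:
{"fn": "move_arm", "kwargs": {"moves": [[[-0.006, -0.004, -0.03, -0.01, 0.016, -0.014, 0.3], [0, 0, -0.03, 0, 0, 0, 0.3], [0, 0, -0.03, 0, 0, 0, 0.3], [0, 0, 0, 0, 0, 0, 0.3]]]}}

```text
clock: 16.23
eef_pos: [0.5189, -0.1184, 0.1196]
tool_rot: [-0.067, 0.982, 0.011, 0.174]
ft_force: [-0.8, 1.0, -0.1]
grip_width: 0.0299
```

```bash
python3 - <<'E'
from h import *
from workcell import camera
p,M,c=avg([.5147,-.1183,.1],tiltM(),4)
t=camera("top")
a=cv2.resize(c["pixels"][200:290,110:230,::-1],(480,360),interpolation=cv2.INTER_CUBIC)
b=cv2.resize(t["pixels"][160:220,310:370,::-1],(300,300),interpolation=cv2.INTER_CUBIC)
cv2.imwrite("pics/s7.png",np.hstack([a,cv2.copyMakeBorder(b,0,60,0,0,0)]))
E
```

```text
t 16.38 p [ 0.5203 -0.1188  0.1215] std [0.92 0.28 1.32] yaw_y 97.78 z [ 0.345  0.045 -0.938] w 0.0298 f [ 0.3  0.2 -0.5]
shift/.5 [-0.0112  0.001  -0.0431]  turn/30deg [0.0032 0.0115 0.0039]
```

View pics/s7.png

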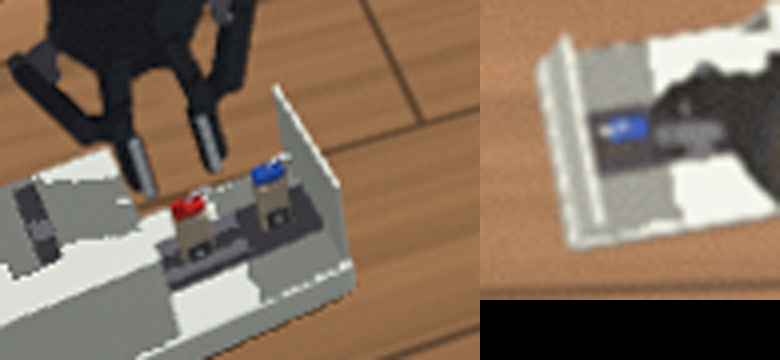

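Request:
{"fn": "move_arm", "kwargs": {"moves": [[[-0.009, 0.001, -0.02, 0.003, 0.011, 0.004, 0.35], [-0.002, 0, -0.02, 0, 0, 0, 0.35], [0, 0, 0, 0, 0, 0, 0.35]]]}}

```text
clock: 16.68
eef_pos: [0.5181, -0.1194, 0.1058]
tool_rot: [-0.068, 0.982, 0.01, 0.178]
ft_force: [0.5, -0.3, -1.0]
grip_width: 0.0276
```

```bash
python3 - <<'E'
from h import *
p,M,c=avg([.5147,-.1185,.08],tiltM(),4)
a=cv2.resize(c["pixels"][200:290,110:230,::-1],(800,600),interpolation=cv2.INTER_CUBIC)
cv2.imwrite("pics/s8.png",a)
E
```

```text
t 16.83 p [ 0.5188 -0.1196  0.1067] std [0.48 0.12 0.62] yaw_y 97.92 z [ 0.349  0.044 -0.936] w 0.028 f [-0.1 -0.1  0.2]
shift/.5 [-0.0082  0.0022 -0.0535]  turn/30deg [ 0.0064  0.0208 -0.0008]
```

View pics/s8.png

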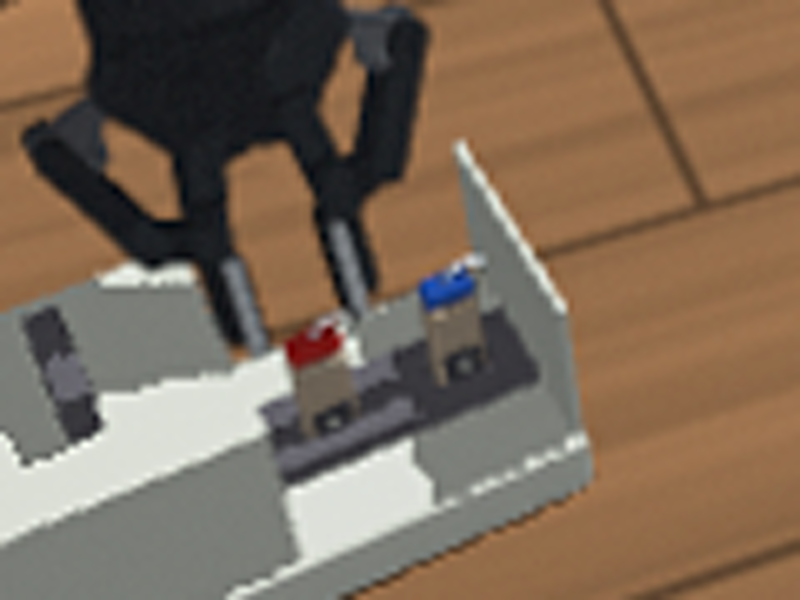

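Request:
{"fn": "move_arm", "kwargs": {"moves": [[[-0.01, 0.002, -0.02, 0.006, 0.02, 0, 0.35], [-0.001, 0, -0.015, 0, 0, 0, 0.35], [0, 0, 0, 0, 0, 0, 0.35]]]}}

```text
clock: 17.08
eef_pos: [0.5147, -0.1188, 0.0905]
tool_rot: [-0.068, 0.982, 0.012, 0.175]
ft_force: [0.2, 0.5, -1.2]
grip_width: 0.028
```

```bash
python3 - <<'E'
from h import *
p,M,c=avg([.513,-.1185,.0715],tiltM(),4)
a=cv2.resize(c["pixels"][200:290,110:230,::-1],(800,600),interpolation=cv2.INTER_CUBIC)
cv2.imwrite("pics/s9.png",a)
E
```

```text
t 17.23 p [ 0.5151 -0.1189  0.0911] std [0.34 0.12 0.44] yaw_y 97.94 z [ 0.344  0.046 -0.938] w 0.0277 f [ 0.3  0.1 -0. ]
shift/.5 [-0.0041  0.0009 -0.0392]  turn/30deg [ 0.0019  0.0097 -0.0014]
```

View pics/s9.png

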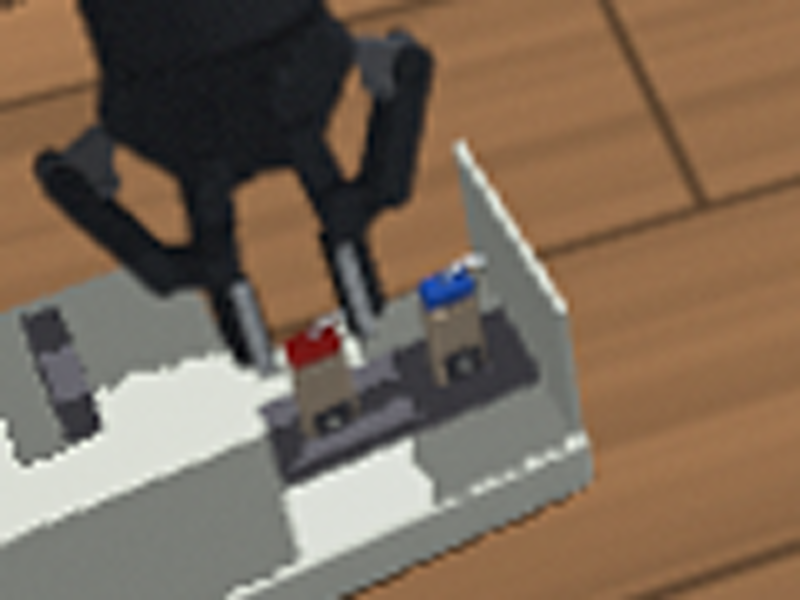

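Request:
{"fn": "move_arm", "kwargs": {"moves": [[[-0.005, 0.001, -0.014, 0.001, 0.008, 0, 0.35], [0, 0, -0.013, 0, 0, 0, 0.35], [0, 0, 0, 0, 0, 0, 0.35]]]}}

```text
clock: 17.48
eef_pos: [0.5136, -0.1189, 0.0779]
tool_rot: [-0.068, 0.982, 0.011, 0.175]
ft_force: [-0.2, 0.4, -1.0]
grip_width: 0.0278
```

```bash
python3 - <<'E'
from h import *
p,M,c=avg([.513,-.1185,.0765],tiltM(),4)
a=cv2.resize(c["pixels"][200:290,110:230,::-1],(800,600),interpolation=cv2.INTER_CUBIC)
cv2.imwrite("pics/s10.png",a)
E
```

```text
t 17.63 p [ 0.5139 -0.119   0.0784] std [0.28 0.07 0.42] yaw_y 97.93 z [ 0.342  0.046 -0.938] w 0.0278 f [0.2 0.7 0.5]
shift/.5 [-0.0018  0.0009 -0.0039]  turn/30deg [ 0.0031  0.0076 -0.0012]
```

View pics/s10.png

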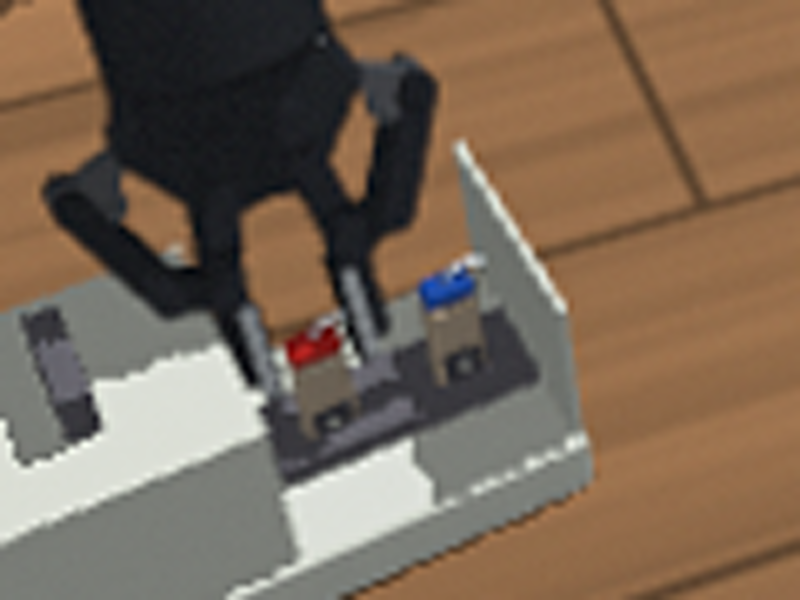

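Request:
{"fn": "move_arm", "kwargs": {"moves": [[[-0.002, 0.001, -0.004, 0, 0.006, 0, 0.4], [0, 0, 0, 0, 0, 0, 1], [0, 0, 0, 0, 0, 0, 1], [0, 0, 0, 0, 0, 0, 1], [0, 0, 0, 0, 0, 0, 1]]]}}

```text
clock: 18.05
eef_pos: [0.5134, -0.1187, 0.0773]
tool_rot: [-0.068, 0.982, 0.011, 0.174]
ft_force: [0.2, -0.5, 0.3]
grip_width: 0.0182
```

```bash
python3 - <<'E'
from h import *
p,M,c=avg([.513,-.1185,.0765],tiltM(),4)
np.set_printoptions(precision=4,suppress=True); print(p.tolist(),M.tolist())
np.savez("grasp.npz",p=p,M=M)
a=cv2.resize(c["pixels"][200:290,110:230,::-1],(800,600),interpolation=cv2.INTER_CUBIC)
cv2.imwrite("pics/s11.png",a)
E
```

```text
t 18.2 p [ 0.5134 -0.1187  0.0773] std [0.02 0.   0.01] yaw_y 97.92 z [ 0.34   0.045 -0.939] w 0.0183 f [ 0.2 -0.1  0.1]
shift/.5 [-0.0009  0.0005 -0.0016]  turn/30deg [ 0.0044  0.0035 -0.0008]
[0.5134377211359318, -0.11873964706479814, 0.07729753562855032] [[-0.930088610469262, -0.13785337320134092, 0.340487333350846], [-0.13033237947619106, 0.9904493950219629, 0.04498296078186212], [-0.34343652621035003, -0.0025383848487233705, -0.9391724597042485]]
```

View pics/s11.png

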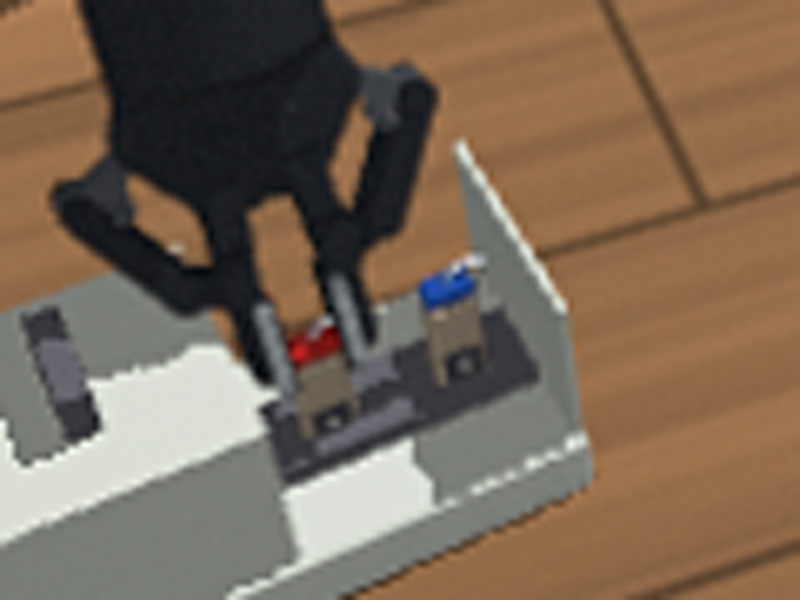

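Request:
{"fn": "move_arm", "kwargs": {"moves": [[[0, 0, 0.01, 0, 0, 0, 1], [0, 0, 0.02, 0, 0, 0, 1], [0, 0, 0.03, 0, 0, 0, 1], [0, 0, 0.05, 0, 0, 0, 1], [0, 0, 0.06, 0, 0, 0, 1], [0, 0, 0.06, 0, 0, 0, 1], [0, 0, 0.05, 0, 0, 0, 1], [0, 0, 0, 0, 0, 0, 1]]]}}

```text
clock: 18.87
eef_pos: [0.5106, -0.1176, 0.2238]
tool_rot: [-0.068, 0.983, 0.012, 0.172]
ft_force: [0.6, -0.6, 1.4]
grip_width: 0.0185
```

```bash
cat >> h.py <<'E'
import os
if os.path.exists("grasp.npz"):
    _g=np.load("grasp.npz"); Mg,pg=_g["M"],_g["p"]
    a=np.arctan2(Mg[1,1],Mg[0,1])-np.pi/2
    Ag=R.from_euler('z',a).as_matrix(); org=np.array([.5129,-.1187,.030])
    def inaid(p,M,pts): # aid-frame pts -> world
        w=org+np.atleast_2d(pts)@Ag.T; t=(w-pg)@Mg; return np.array(p)+t@np.array(M).T
    def target2(view=(.6386,.2133,.2149),yaw=.466):
        M=phoneR(yaw)@Ag.T@Mg
        d=inaid([0,0,0],M,[.006,0,.012])[0]; return np.array(view)-d,M
E
python3 - <<'E'
from h import *
from workcell import camera
P,M=target2(); print(P,np.round(M,3).tolist())
p,Mq,c=avg(P,M,3); t=camera("top"); np.savez("scene4.npz",**c)
print(inaid(p,Mq,[.006,0,.012]))
k=10;u0,v0=120,170
im=cv2.resize(c["pixels"][v0:v0+55,u0:u0+40,::-1],None,fx=k,fy=k,interpolation=cv2.INTER_NEAREST); j=im.copy()
d=np.array([[6,y,z] for y,z in((-7.5,4),(7.5,4),(7.5,20),(-7.5,20),(-7.5,4))])/1000
b=np.array([[6,y,z] for y,z in((-10,0),(10,0),(10,52),(-10,52),(-10,0))])/1000
for Q,col in((d,(255,255,0)),(b,(0,255,0))):
    q=(proj(c,inaid(p,Mq,Q))-[u0,v0]+.5)*k; cv2.polylines(j,[q.astype(np.int32)],False,col,1)
cv2.imwrite("pics/s12.png",np.hstack([im,j]))
E
```

```text
[0.64487095 0.216327   0.24993418] [[-0.893, -0.45, 0.002], [-0.45, 0.893, -0.002], [-0.001, -0.002, -1.0]]
t 18.97 p [ 0.5095 -0.1173  0.2216] std [0.96 0.27 1.93] yaw_y 97.94 z [ 0.334  0.048 -0.941] w 0.0181 f [ 0.1 -0.1  0. ]
shift/.5 [0.2708 0.6672 0.0568]  turn/30deg [-0.2026  0.6273  0.6203]
[[ 0.51464983 -0.1163272   0.18622422]]
```

View pics/s12.png

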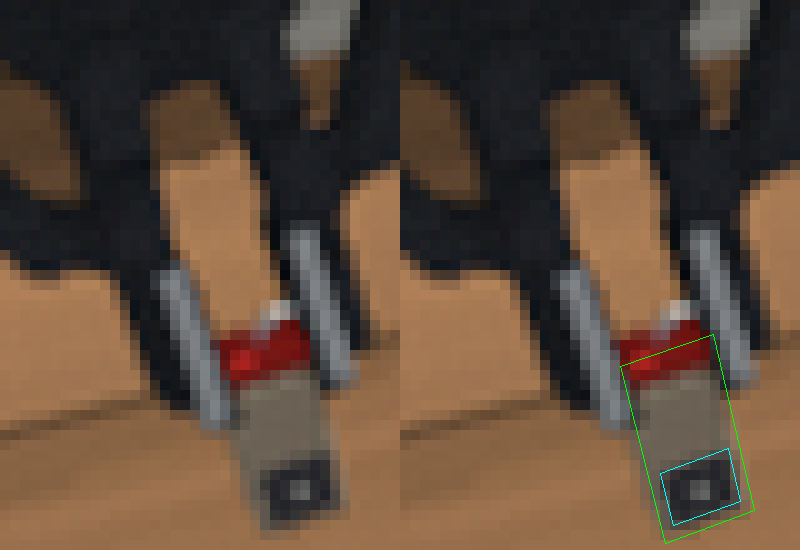

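Request:
{"fn": "move_arm", "kwargs": {"moves": [[[0.01, 0.03, 0.01, -0.013, 0.042, 0.041, 1], [0.018, 0.05, 0.01, -0.013, 0.042, 0.041, 1], [0.018, 0.05, 0.01, -0.013, 0.042, 0.041, 1], [0.018, 0.05, 0.01, -0.013, 0.042, 0.041, 1], [0.018, 0.05, 0.01, -0.013, 0.042, 0.041, 1], [0.018, 0.05, 0, -0.013, 0.042, 0.041, 1], [0.018, 0.05, 0, -0.013, 0.042, 0.041, 1], [0.018, 0.05, 0, -0.013, 0.042, 0.041, 1]]]}}

```text
clock: 19.68
eef_pos: [0.5645, 0.0765, 0.2262]
tool_rot: [-0.152, 0.987, 0.006, 0.058]
ft_force: [-0.5, -0.5, 0.2]
grip_width: 0.0185
```

```bash
python3 - <<'E'
from h import *
P,M=target2(); step(P,M)
E
```

```text
t 19.68 p [0.5645 0.0765 0.2262] q [ 0.13  0.3   0.03  1.19  0.02 -0.18] w 0.0185 f [-0.5 -0.5  0.2]
x [-0.947 -0.3   -0.116] y [-0.301  0.954 -0.006] yaw_y 107.51 z [ 0.112  0.029 -0.993]
shift/.5 [0.1607 0.2796 0.0475]  turn/30deg [-0.0773  0.2063  0.3066]
```

Request:
{"fn": "move_arm", "kwargs": {"moves": [[[0.022, 0.038, 0.008, -0.011, 0.03, 0.044, 1], [0.022, 0.038, 0.008, -0.011, 0.03, 0.044, 1], [0.022, 0.038, 0.008, -0.011, 0.03, 0.044, 1], [0.022, 0.038, 0.008, -0.011, 0.03, 0.044, 1], [0.022, 0.038, 0.008, -0.011, 0.03, 0.044, 1], [0.022, 0.038, 0.008, -0.011, 0.03, 0.044, 1], [0.01, 0.018, 0, 0, 0, 0, 1], [0, 0, 0, 0, 0, 0, 1]]]}}

```text
clock: 20.35
eef_pos: [0.6306, 0.2108, 0.2273]
tool_rot: [-0.228, 0.974, -0.001, -0.014]
ft_force: [0.4, -1.3, -0.9]
grip_width: 0.0183
```

```bash
python3 - <<'E'
from h import *
P,M=target2(); step(P,M)
E
```

```text
t 20.35 p [0.6306 0.2108 0.2273] q [ 0.32  0.62  0.54  1.52  0.   -0.14] w 0.0183 f [ 0.4 -1.3 -0.9]
x [-0.896 -0.444  0.027] y [-0.444  0.896  0.005] yaw_y 116.37 z [-0.026 -0.008 -1.   ]
shift/.5 [0.0285 0.0111 0.0453]  turn/30deg [ 0.0117 -0.0529  0.0125]
```

Request:
{"fn": "move_arm", "kwargs": {"moves": [[[0.015, 0.006, 0.024, 0.011, -0.05, 0.012, 1], [0.014, 0.005, 0.022, 0, 0, 0, 1], [0, 0, 0, 0, 0, 0, 1], [0, 0, 0, 0, 0, 0, 1]]]}}

```text
clock: 20.68
eef_pos: [0.6432, 0.2148, 0.2447]
tool_rot: [-0.232, 0.973, -0.002, -0.005]
ft_force: [0.3, 0.4, -0.5]
grip_width: 0.0184
```

```bash
python3 - <<'E'
from h import *
P,M=target2(); avg(P,M,5)
E
```

```text
t 20.88 p [0.6431 0.2147 0.2448] std [0.1  0.08 0.08] yaw_y 116.77 z [-0.008 -0.006 -1.   ] w 0.0186 f [-0.2  0.5  0.1]
shift/.5 [0.0035 0.0033 0.0102]  turn/30deg [ 0.0084 -0.0191 -0.0007]
```

Request:
{"fn": "move_arm", "kwargs": {"moves": [[[0.003, 0.003, 0.011, 0.008, -0.018, 0, 1], [0, 0, 0, 0, 0, 0, 1], [0, 0, 0, 0, 0, 0, 1], [0, 0, 0, 0, 0, 0, 1]]]}}

```text
clock: 21.22
eef_pos: [0.6439, 0.2153, 0.2514]
tool_rot: [-0.231, 0.973, -0.001, 0.001]
ft_force: [0.8, 0.0, -0.9]
grip_width: 0.0182
```

```bash
python3 - <<'E'
from h import *
from workcell import camera
P,M=target2(); p,Mq,c=avg(P,M,5)
t=camera("top"); np.savez("scene5.npz",**c); np.savez("top5.npz",**t)
cv2.imwrite("pics/sF.png",cv2.resize(c["pixels"][150:310,250:450,::-1],(750,600),interpolation=cv2.INTER_CUBIC))
k=10;u0,v0=280,170
d=np.array([[6,y,z] for y,z in((-7.5,4),(7.5,4),(7.5,20),(-7.5,20),(-7.5,4))])/1000
b=np.array([[6,y,z] for y,z in((-10,0),(10,0),(10,52),(-10,52),(-10,0))])/1000
print(proj(c,inaid(p,Mq,[.006,0,.012])))
q0=proj(c,inaid(p,Mq,[.006,0,.012]))[0].astype(int); u0,v0=q0[0]-20,q0[1]-35
im=cv2.resize(c["pixels"][v0:v0+55,u0:u0+40,::-1],None,fx=k,fy=k,interpolation=cv2.INTER_NEAREST); j=im.copy()
for Q,col in((d,(255,255,0)),(b,(0,255,0))):
    q=(proj(c,inaid(p,Mq,Q))-[u0,v0]+.5)*k; cv2.polylines(j,[q.astype(np.int32)],False,col,1)
cv2.imwrite("pics/sF2.png",np.hstack([im,j]))
E
```

```text
t 21.42 p [0.6439 0.2154 0.2511] std [0.01 0.03 0.2 ] yaw_y 116.72 z [ 0.001 -0.002 -1.   ] w 0.0183 f [-0.9  0.6 -0.3]
shift/.5 [ 0.002   0.0019 -0.0024]  turn/30deg [-0.0002 -0.0003  0.001 ]
[[310.58655338 204.35018302]]
```

View pics/sF.png

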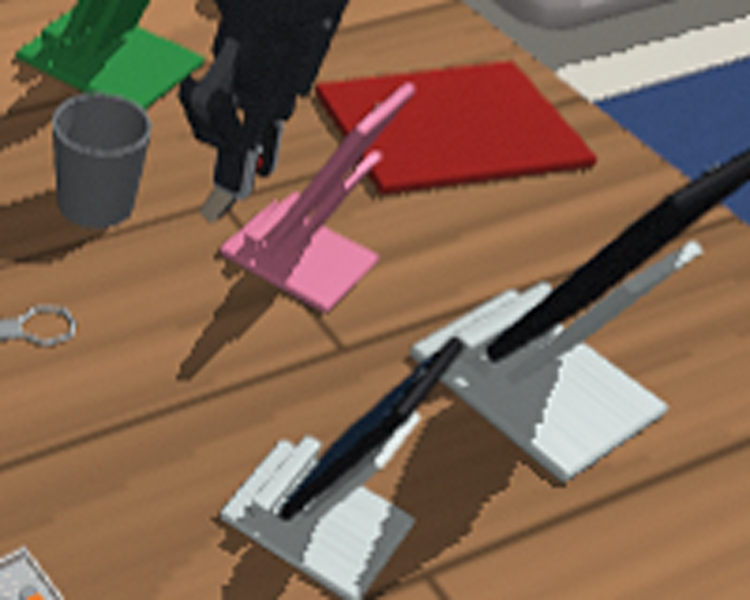

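View pics/sF2.png

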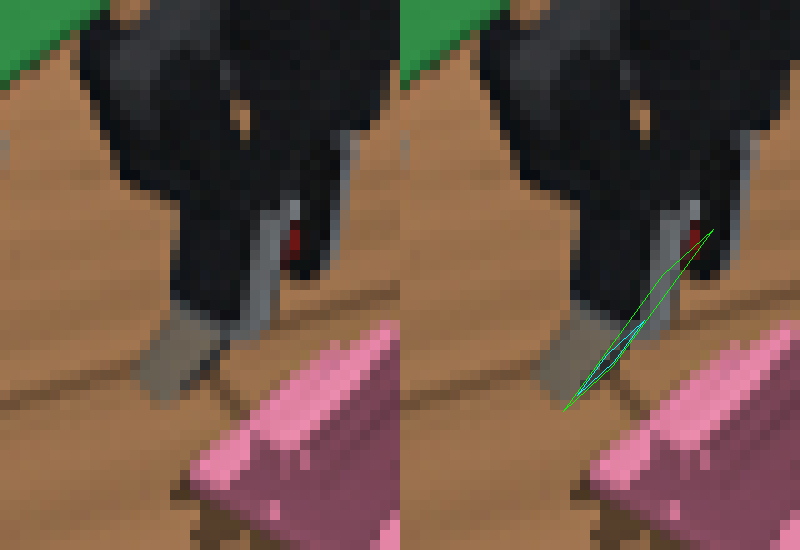

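Request:
{"fn": "move_arm", "kwargs": {"moves": [[[0.002, 0.002, -0.002, 0, 0, 0, 1], [0, 0, 0, 0, 0, 0, 1], [0, 0, 0, 0, 0, 0, 1], [0, 0, 0, 0, 0, 0, 1]]]}}

```text
clock: 21.8
eef_pos: [0.6449, 0.2166, 0.249]
tool_rot: [-0.231, 0.973, -0.001, -0.0]
ft_force: [0.3, -1.0, -0.5]
grip_width: 0.0182
```

```bash
python3 - <<'E'
from h import *
from workcell import camera,get_obs
P,M=target2(); p,Mq,c=avg(P,M,5)
t=camera("top"); np.savez("scene6.npz",**c); np.savez("top6.npz",**t)
print("door",inaid(p,Mq,[.006,0,.012]),"vel",np.round(get_obs()["joint_vel"],3))
# bystander shift check, before vs now (depth/colour difference in both views)
for n,c2 in(("top",t),("scene",c)):
    a=dict(np.load(n+"0.npz"))["pixels"].astype(int); d=np.abs(a-c2["pixels"]).max(-1)>45
    cv2.imwrite(f"pics/diff_{n}.png",(d*255).astype(np.uint8))
cv2.imwrite("pics/topF.png",cv2.resize(t["pixels"][:,:,::-1],(800,600)))
cv2.imwrite("pics/scF.png",cv2.resize(c["pixels"][:,:,::-1],(800,600)))
W=cloud(t); Rr=W[150:225,310:420].reshape(-1,3)
q=Rr[(Rr[:,2]>.110)&(Rr[:,2]<.13)]; print(len(q),cv2.minAreaRect((q[:,:2]*1000).astype(np.float32)))
E
```

```text
t 22.0 p [0.6449 0.2166 0.2491] std [0.02 0.02 0.08] yaw_y 116.73 z [ 0.    -0.002 -1.   ] w 0.0181 f [ 0.2  0.1 -0.1]
shift/.5 [-0.     -0.0006  0.0017]  turn/30deg [ 0.0006 -0.0028  0.0006]
door [[0.6385626  0.21358881 0.21406433]] vel [-0.    -0.002 -0.    -0.     0.001  0.002]
101 ((521.107666015625, -196.47079467773438), (44.85462951660156, 12.843645095825195), 6.540452480316162)
```

View pics/topF.png

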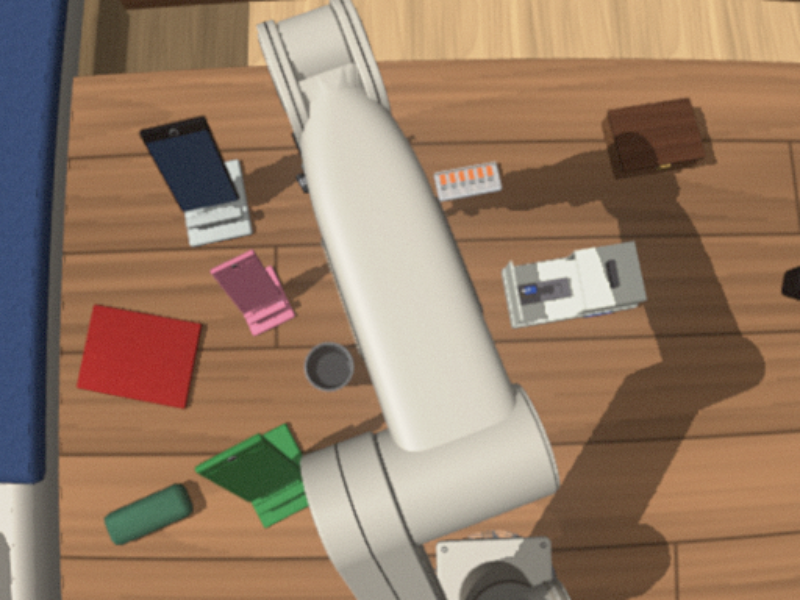

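View pics/scF.png

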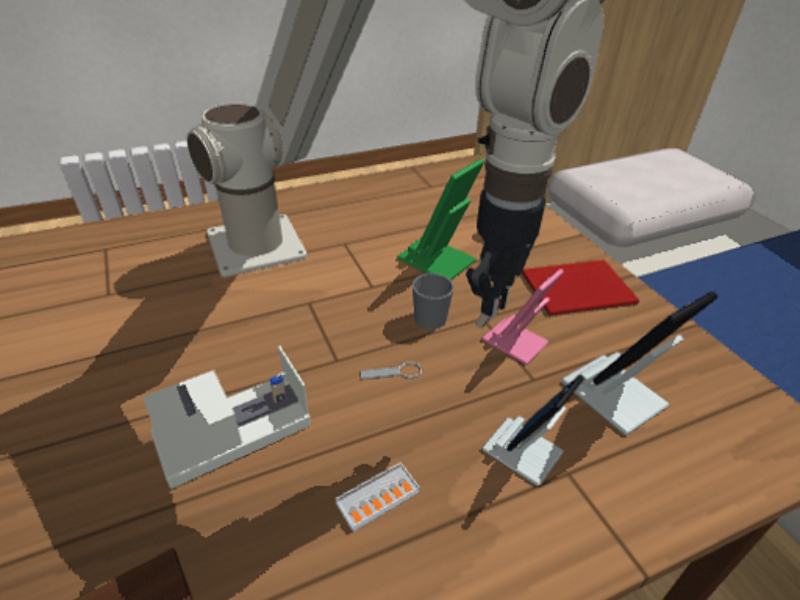

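```bash
python3 - <<'E'
from workcell import *
print(job_done())
E
```

```text
the job is handed in; nothing more can be done
None
```

The hood is fully open and the red-topped aid is held still in front of the phone's lens, with its door facing the phone, red top up, leaning as the phone does. I handed it in at about 22 s.

**How it went:** I slid the hood by its rib about 88 mm, to roughly 0.104–0.107 m by measurement. I first gripped the aid across its 12 mm thickness, as suggested, but then the wrist joint reached its limit about 15–18 mm short of the viewing point. So I put the aid back in its socket. I then gripped it near the top across its 20 mm width, with the gripper tilted 20°, which still leaves the door uncovered.

**Last checks:**
- **Position:** the door is at about [0.6386, 0.2136, 0.2141] m, within 1 mm of my estimate of the viewing point. The tool orientation is within about 0.1° of what I aimed for, and the arm is at rest.
- **Grip:** the opening reads 18.1 mm on the 20 mm side. The gripper read about 1–2 mm narrow on everything it held, so I take this as a firm hold.
- **Surroundings:** the blue aid is in its socket. The cup, tray, opener and phone look unmoved in the pictures. The forces I read stayed below about 5 N.

**Doubts:**
- **Phone direction:** my estimates mostly gave 26.2–27.8° (one depth fit on few points gave 33°), and I used 26.7°.
- **Lens position:** my two estimates differed by about 1.7 mm, and I aimed between them.
- **Final view:** in the last picture the camera sees the door almost edge-on. The top camera was blocked by the arm, so the centring on the lens rests on the calibration and the earlier fit, not on a direct view.

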